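# Two pralines from the dispenser

## Robot

A 7-joint arm with a two-finger parallel gripper is mounted at the origin on the work surface. World frame = base frame: x ahead of the robot, y to its left, z up, the work surface at z = 0. Lengths are in m, angles in rad, forces in N, time in s.
With the tool pointing down it reaches from about 0.425 to 0.875 m from the base axis. Payload 4.7 kg.
Tool frame: the origin (TCP) lies midway between the tips of the shut fingers; the grasp point (between the pads) lies 19 mm behind it (ctrl.grip_point_offset is the distance from the TCP to the grasp point, in m); z points along the fingers, y is the line along which they close (so a half turn about z gives the same grasp; the last joint's range is limited). The gripper opens to 87 mm and grips with 3 to 60 N. Pads are 19 mm wide; open, the fingers measure 117 mm over their backs; the gripper's body (75 mm by 190 mm) begins 51 mm behind the grasp point.
Start: joints at [1.133, 0.321, -0.07, 1.45, 0.023, 1.371, -0.057], TCP at [0.284, -0.585, 0.186] pointing down, gripper open.
Joint ranges: [-2.86, 2.86], [-0.3, 2.09], [-1.38, 1.24], [0.06, 2.45], [-1.56, 4.7], [0.09, 2.05], [-2.69, 2.69]. Speed limits (rad/s): [2.57, 2.57, 3.14, 3.14, 3.14, 3.14, 3.14].

## Interface

Orientations are given as a rotation vector (axis times angle).
In Python, from bench import ctrl gives the robot as it stands. The module is installed in compiled form; this text tells all that it offers.
- The arm moves only by the shell command python3 -m handwheel 'ROWS' [OPENING] [FORCE]. ROWS is JSON, a list of rows, each an object of numbers: "x", "y", "z": the shift along the tool's x, y, z in m; "wx", "wy", "wz": the turn, a rotation vector about the tool's x, y, z in degrees. A call has 1 to 10 rows; each row is the pose to reach, as a shift and turn from the pose commanded when the call began, along the tool's axes at that moment; what a row does not reach only later rows make up. A row lasts 1/12 s, in which the tool goes at most 41.7 mm and 7.16 degrees, less where a joint would pass 70% of its speed; a pose out of reach is approached as far as the arm can. A call with a gripper value outside its range is refused whole. OPENING is the finger opening in m, from 0 to 0.087, set as the call begins (- or left out, the last holds). The fingers move at their own pace and stop on an object; FORCE is the grip in N (left out, the last holds). Time passes only in rows, so rows that repeat a pose let the fingers close. It gives the time, the measured TCP pose, the force, the opening and the grip force at its end, in the units of the state.
- ctrl.get_state(): the state, without advancing time (a new reading comes with each control period).
- ctrl.get_image(name): name is "scene" or "top" or "wrist"; returns a dict with "image" (400x640x3 uint8, red, green, blue), "K" (3x3 intrinsics, pixels), "world_to_cam" (4x4, takes a point from world to camera coordinates); the wrist camera has in their place "hand_eye" (4x4, takes a point from camera to tool coordinates, whose origin is the TCP and whose axes are the flange's). Camera axes: x right, y down, z forward; pixel columns grow to the right and rows downward; lengths in m; the calibration is good to about 2 mm. A picture is of the moment at which its call begins: read the wrist's pose just before it. There is no depth.
- ctrl.close_job(): hands the job in; it is judged then, once.
The state is a dict: "time": time; "joint_positions": joint angles; "qd": joint speeds; "joint_torque": joint torques, N m; "position": TCP position; "tool_rot": TCP orientation; "ft_force": force on the tool from outside, world axes, zero at the start; "torque": the same for the moment, N m; "grip_width": opening from 0.0 (shut) to 1.0 (fully open); "grip_force": force on a finger pad.
Only numpy, scipy, OpenCV 4.12 (cv2) and the standard library are available. Lean on these libraries where they do the work, as an engineer would, in place of code of your own. Each camera call takes 0.05 s, during which the arm holds its last target. There are 200 camera calls.

## Task

Stand the empty white cup upright on the table right under the praline dispenser's outlet and let go of it. Then turn the black wing knob clockwise by exactly two clicks, so that the first two pralines drop into the cup and the other three stay in the drum. Leave the cup with its pralines there, the knob resting on its second click, and the other kitchen things where they are.

Things in the scene. Friction and masses are not known exactly. Their poses are not given: they have to be found in the camera images.
- knob (a joint): Angle of the dispenser's black wing knob, rad: 0 at the start, growing clockwise as seen from above. Rests (clicks) every 60 degrees: 0, 1.047, 2.094, 3.142. From a rest it resists with up to about 0.3 N m, fading to nothing half way (30 degrees); past that it springs on to the next rest, or back if let go before. Dead stop just below 0.
- knob_grip (a point): On the knob's axis, 12 mm under the top of its bar (46 mm long, 14 thick, 34 high). Turns with the knob: x along the bar, y across its thickness, z outward along the axis, which leans 35 degrees from vertical to the dispenser's front (its -x). Below this point along the axis: the bar's foot on a 30 mm round boss at 21.5 mm, the drum's lid (142 mm across) at 28 mm.
- dispenser: Praline dispenser, bolted down. Origin on the table under the centre of its drum; x to its back, y to its left, z up. A red column (x +20 to +70 mm, 70 wide) on a steel foot (x +25 to +125, 150 wide, 12 high) carries the clear drum, 142 mm across, 38 thick, leaning 35 degrees so that its face looks up and to -x; the middle of the drum's floor is 185 mm up.
- drop_point (a point): Point on the table below the outlet, where pralines fall; axes as the dispenser's. It is overhung: the drum's low front edge leans out to 15 mm (underside, 140 mm up) and 36 mm (lid, 172 mm up) in front of it (-x); two red guide walls, 40 mm apart over all and 4 to 30 mm behind this point, end 94 mm above the table, and the red back plate between them, 24 mm behind it, ends 80 mm up.
- drum_centre (a point): Middle of the drum, on the knob's axis, 12 mm above the drum's floor. Six pockets turn with the knob, a praline in each but the front one, which stands over the hole in the floor. Each click clockwise brings the next pocket over the hole and its praline falls.
- cup: Small white handleless cup, round, straight-sided, 61 mm across, 46 mm high, wall 3 mm, 0.10 to 0.20 kg; origin at the centre of its underside, z up. Starts standing empty on the table, to the left or right of the dispenser.
- praline1: Chocolate praline ball, dark brown, 24 mm across, 10 g, origin at its centre; number 1 to fall from the dispenser as the knob is turned clockwise.
- praline2: Chocolate praline ball, caramel, 24 mm across, 10 g, origin at its centre; number 2 to fall from the dispenser as the knob is turned clockwise.
- praline3: Chocolate praline ball, red, 24 mm across, 10 g, origin at its centre; number 3 to fall from the dispenser as the knob is turned clockwise.
- praline4: Chocolate praline ball, cream, 24 mm across, 10 g, origin at its centre; number 4 to fall from the dispenser as the knob is turned clockwise.
- praline5: Chocolate praline ball, milk brown, 24 mm across, 10 g, origin at its centre; number 5 to fall from the dispenser as the knob is turned clockwise.
- sprinkle_jar: Bystander: sprinkle jar, 54 mm across, 85 mm high, blue cap; stands on the other side of the dispenser from the cup. Origin under its centre.
- mixing_bowl: Bystander: steel mixing bowl with biscuits, 200 mm across, 85 mm high; origin under its centre.
- mug: Bystander: white mug with a handle, 80 mm across, 85 mm high; origin under its centre.
- brush: Bystander: pastry brush 190 mm long lying on the table, along its x.

How it is judged:
By the outcome, as a careful person would: the job done as asked, in the order asked, and still so for the second after the job is handed in, with the robot touching nothing.
It also fails if it takes over 69 s, if anything falls off the work surface, if the arm or the gripper's body presses on something with over 40 N, if the wrist force passes 120 N, or if a joint passes its speed limit or range.

## Working session

There is one attempt and no reset: what is moved stays moved. The work goes in short steps, Python scripts to look and compute and a shell command to move; the robot and the scene stay as the last step left them, time stands still between calls to the robot, and variables do not carry over. Pictures are saved under pics/ and viewed, at most 10 in all, crops included, and the job is handed in when it is done.

```bash
mkdir -p pics; python3 - <<'E'
from bench import ctrl
import cv2,json,numpy as np
s=ctrl.get_state()
print({k:np.round(s[k],3).tolist() for k in s}, ctrl.grip_point_offset)
for n in ("scene","top"):
    d=ctrl.get_image(n); cv2.imwrite(f"pics/{n}0.png",d["image"][:,:,::-1]); print(n,np.round(d["K"],1).tolist(),np.round(d["world_to_cam"],4).tolist())
    np.savez(f"{n}.npz",K=d["K"],T=d["world_to_cam"],im=d["image"])
E
```

```text
{'time': 0.0, 'joint_positions': [1.133, 0.322, -0.07, 1.452, 0.023, 1.371, -0.057], 'qd': [0.001, 0.001, 0.001, -0.002, 0.001, -0.001, 0.0], 'joint_torque': [-0.0, -49.129, -0.404, -31.253, -0.064, 0.044, 0.0], 'position': [0.283, -0.584, 0.185], 'tool_rot': [-3.06, -0.703, 0.001], 'ft_force': [0.001, -0.082, -0.438], 'torque': [0.004, -0.015, 0.003], 'grip_force': 0.0, 'grip_width': 0.997} 0.0187
scene [[500.7, 0.0, 332.5], [0.0, 500.7, 198.3], [0.0, 0.0, 1.0]] [[-0.4209, 0.9069, -0.0167, 0.3269], [0.7432, 0.3343, -0.5796, -0.3154], [-0.52, -0.2564, -0.8148, 1.5016], [0.0, 0.0, 0.0, 1.0]]
top [[445.4, 0.0, 322.2], [0.0, 445.4, 200.5], [0.0, 0.0, 1.0]] [[0.0038, -0.9999, -0.0117, -0.113], [-0.9899, -0.0021, -0.1415, 0.5988], [0.1414, 0.0121, -0.9899, 0.9786], [0.0, 0.0, 0.0, 1.0]]
```

View pics/scene0.png

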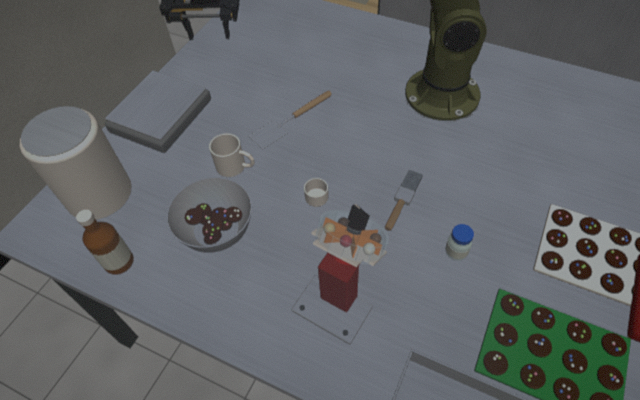

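View pics/top0.png

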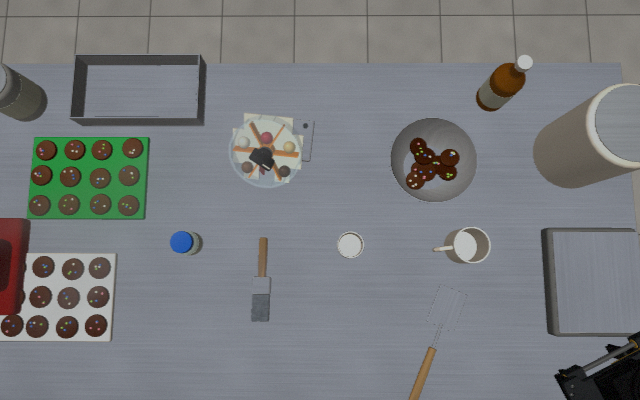

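The scene view shows the cup at (316,192), the dispenser around (345,260) and the brush at (405,200). In the top view the cup is at (350,245), the drum at (267,152), the jar at (185,243) and the brush at (262,280). I'll enlarge both views for measuring.

```bash
python3 - <<'E'
import cv2,numpy as np
a=np.load("scene.npz")["im"][190:345,285:395]; b=np.load("top.npz")["im"][95:270,215:375]
a=cv2.resize(a,None,fx=3.6,fy=3.6,interpolation=cv2.INTER_CUBIC); b=cv2.resize(b,None,fx=2.5,fy=2.5,interpolation=cv2.INTER_CUBIC)
c=np.zeros((560,800,3),np.uint8); c[:a.shape[0],:a.shape[1]]=a; c[:b.shape[0],400:400+b.shape[1]]=b
cv2.imwrite("pics/mont.png",c[:,:,::-1])
E
```

```text
(no output)
```

View pics/mont.png

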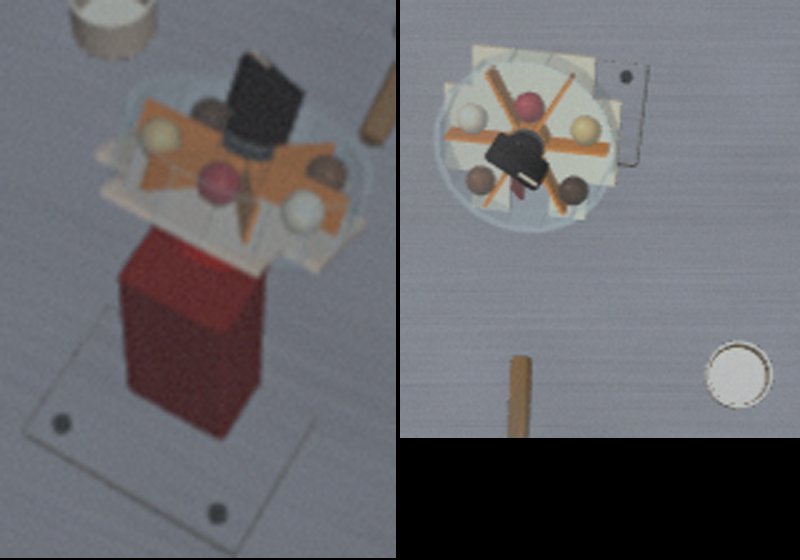

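```bash
cat > h.py <<'E'
import numpy as np, cv2
from scipy.spatial.transform import Rotation as R
C={n:np.load(f"{n}.npz") for n in ("scene","top")}
def proj(n,P):
    P=np.atleast_2d(P); T=C[n]["T"]; q=(P@T[:3,:3].T+T[:3,3])@C[n]["K"].T
    return q[:,:2]/q[:,2:]
def back(n,uv,z):
    T=C[n]["T"]; d=T[:3,:3].T@np.linalg.solve(C[n]["K"],[*uv,1]); o=-T[:3,:3].T@T[:3,3]
    return o+d*(z-o[2])/d[2]
def W(p,L):  # dispenser local -> world
    c,s=np.cos(p[2]),np.sin(p[2]); L=np.atleast_2d(L)
    return np.c_[p[0]+c*L[:,0]-s*L[:,1],p[1]+s*L[:,0]+c*L[:,1],L[:,2]]
s35,c35=np.sin(np.radians(35)),np.cos(np.radians(35))
AX=np.array([-s35,0,c35]); EX=np.array([c35,0,s35]); EY=np.array([0,1.,0])
ms=lambda u,v:np.array([285+u/3.6,190+v/3.6]); mt=lambda u,v:np.array([215+(u-400)/2.5,95+v/2.5])
E
python3 - <<'E'
from h import *
from scipy.optimize import least_squares
F=np.array([0,0,.185])
ang=np.radians([-120,-60,0,60,120])
bs=[ms(327,175),ms(304,212),ms(219,183),ms(160,137),ms(210,117)]
bs=[ms(*q) for q in []] or None
# scene colours: dark/caramel/red/cream/milk
S=[(210,117),(160,137),(219,183),(304,212),(327,175)]
T=[(573,190),(586,130),(529,107),(472,118),(481,180)]
S=np.array([ms(*q) for q in S]);T=np.array([mt(*q) for q in T])
foot=np.array([[.125,-.075,.012],[.125,.075,.012],[.025,.075,.012],[.025,-.075,.012]])
FS=np.array([ms(*q) for q in [(25,430),(235,550),(313,422),(105,310)]])
FT=np.array([mt(*q) for q in [(647,66),(637,164)]])
def f(p):
    B=F+AX*p[4]+p[3]*(np.cos(ang)[:,None]*EX+np.sin(ang)[:,None]*EY)
    B=W(p,B); Ft=W(p,foot)
    return np.r_[(proj("scene",B)-S).ravel(),(proj("top",B)-T).ravel(),(proj("scene",Ft)-FS).ravel(),(proj("top",Ft[[0,3]])-FT).ravel()]
r=least_squares(f,[.7,0,.1,.045,.012],loss="soft_l1"); print(r.x,np.degrees(r.x[2])); print(np.round(r.fun.reshape(-1,2),1).tolist())
print("cup rim",back("top",mt(739,374),.046),"cup via scene rim",back("scene",[316,183.5],.046))
print("jar",back("top",[182,242],.085),"brush",back("top",[262,238],.01),back("top",[261,321],.01))
print("mug",back("top",[472,244],.085),"bowl",back("top",[433,158],.085))
np.save("disp.npy",r.x)
E
```

```text
[ 0.68103055 -0.00076033 -0.10869285  0.04684268  0.01644196] -6.227641642847681
[[-2.8, -1.5], [1.1, -0.3], [-2.4, -0.2], [-2.6, -2.8], [-0.2, -0.2], [0.5, -5.2], [-3.5, -3.4], [-1.1, -8.0], [0.8, -3.0], [-3.0, -5.5], [-0.2, -1.7], [0.7, -0.7], [1.7, -3.5], [1.8, -3.6], [-0.3, -0.2], [-1.1, 0.8]]
cup rim [ 0.49849584 -0.17535397  0.046     ] cup via scene rim [ 0.4901519  -0.17763384  0.046     ]
jar [0.50121174 0.19266388 0.085     ] brush [0.51474671 0.02981376 0.01      ] [0.32594157 0.02775374 0.01      ]
mug [ 0.49896051 -0.43475657  0.085     ] bowl [ 0.68865536 -0.35689566  0.085     ]
```

```bash
cat > fit.py <<'E'
from h import *
from scipy.optimize import least_squares
F=np.array([0,0,.185]); ang=np.radians([-120,-60,0,60,120])
S=np.array([ms(*q) for q in [(210,117),(160,137),(219,183),(304,212),(327,175)]])
T=np.array([mt(*q) for q in [(573,190),(586,130),(529,107),(472,118),(481,180)]])
foot=np.array([[.125,-.075,.012],[.125,.075,.012],[.025,.075,.012],[.025,-.075,.012]])
FS=np.array([ms(*q) for q in [(25,430),(235,550),(313,422),(105,310)]])
FT=np.array([mt(*q) for q in [(647,66),(637,164)]])
for k in range(4):
  def f(p):
    B=W(p,F+AX*p[4]+p[3]*(np.cos(ang)[:,None]*EX+np.sin(ang)[:,None]*EY)); Ft=W(p,foot)
    return np.r_[((proj("scene",B)-S).ravel(),(proj("top",B)-T).ravel(),(proj("scene",Ft)-FS).ravel(),(proj("top",Ft[[0,3]])-FT).ravel())[k],([p[3]-.045,p[4]-.014] if k>1 else [p[4]*10-.14])]
  r=least_squares(f,[.7,0,-.1,.045,.014]); print(k,r.x,np.degrees(r.x[2]),np.round(r.fun,1).tolist())
E
python3 fit.py
python3 -c "
from h import *
print([back('scene',ms(*q),.012).round(3).tolist() for q in [(25,430),(235,550),(313,422),(105,310)]],[back('top',mt(*q),.012).round(3).tolist() for q in [(647,66),(637,164),(626,77)]],back('scene',ms(62,424),.012))"
```

```text
0 [ 0.67939159  0.00235637 -0.11044596  0.04772175  0.0139999 ] -6.328087435235163 [-1.6, -0.8, 2.1, 0.5, -1.1, 0.9, -0.9, -1.6, 1.6, 0.9, -0.0]
1 [ 0.67005365 -0.00299871 -0.10769881  0.04695896  0.01399979] -6.170687087056351 [1.8, -0.2, -2.2, 1.6, 0.2, -2.9, 2.0, 2.0, -1.8, -0.6, -0.0]
2 [ 0.6867584  -0.00089809 -0.10369026  0.045       0.014     ] -5.941014559050671 [-1.3, 0.8, -0.1, 1.7, 0.8, -1.4, 0.7, -1.5, 0.0, 0.0]
3 [ 0.68039599 -0.00361232 -0.09140989  0.045       0.014     ] -5.23740080674963 [0.0, -0.5, -0.0, 0.5, 0.0, 0.0]
[[0.8, -0.087, 0.012], [0.815, 0.06, 0.012], [0.723, 0.071, 0.012], [0.708, -0.078, 0.012]] [[0.797, -0.09, 0.012], [0.7, -0.081, 0.012], [0.786, -0.069, 0.012]] [ 0.78767567 -0.06790147  0.012     ]
```

```bash
cat >> h.py <<'E'
def tool(az,tilt,flip=1):
    a,t=np.radians([az,tilt]); z=np.array([np.cos(a)*np.sin(t),np.sin(a)*np.sin(t),-np.cos(t)]); y=flip*np.array([-np.sin(a),np.cos(a),0])
    return np.c_[np.cross(y,z),y,z]
def row(g,Rt,backoff=0,gpo=.0187):
    """g: wanted grasp point; prints row from present pose"""
    from bench import ctrl
    s=ctrl.get_state(); R0=R.from_rotvec(s["tool_rot"]).as_matrix()
    t=np.array(g)+Rt[:,2]*(gpo-backoff)
    d=R0.T@(t-s["position"]); w=np.degrees(R.from_matrix(R0.T@Rt).as_rotvec())
    print("tcp",np.round(s["position"],4),"->",np.round(t,4),"d mm",np.round(d*1000,1),"w deg",np.round(w,2),"t",round(s["time"],2),"j",np.round(s["joint_positions"],2),"F",np.round(s["ft_force"],1),"w",round(s["grip_width"]*87,1),"gf",round(s["grip_force"],1))
E
python3 - <<'E'
from h import *
from bench import ctrl
s=ctrl.get_state();print(R.from_rotvec(s["tool_rot"]).as_matrix().round(2)); print(ctrl.get_image("wrist")["hand_eye"].round(3))
for f in (1,-1): row([.498,-.175,.028],tool(-19,45,f),.13)
E
```

```text
[[ 0.9   0.44 -0.  ]
 [ 0.44 -0.9   0.  ]
 [-0.   -0.   -1.  ]]
[[-0.    -0.955 -0.296  0.08 ]
 [ 1.    -0.     0.     0.   ]
 [-0.    -0.296  0.955 -0.199]
 [ 0.     0.     0.     1.   ]]
tcp [ 0.2835 -0.5844  0.1855] -> [ 0.4236 -0.1494  0.1067] d mm [ 315.9 -330.1   79.3] w deg [ -52.47  -21.75 -126.56] t 0.15 j [ 1.13  0.32 -0.07  1.45  0.02  1.37 -0.06] F [ 0.1  0.5 -0.5] w 86.8 gf 0.0
tcp [ 0.2835 -0.5844  0.1855] -> [ 0.4236 -0.1494  0.1067] d mm [ 315.9 -330.1   79.3] w deg [-17.68  42.67  42.48] t 0.15 j [ 1.13  0.32 -0.07  1.45  0.02  1.37 -0.06] F [ 0.1  0.5 -0.5] w 86.8 gf 0.0
```

```bash
python3 -c "
from h import *
row([.498,-.175,.028],tool(-19,52,-1),.13)"
python3 -m handwheel '[{"z":-0.04},{"z":-0.08},{"x":0.30,"y":-0.325,"z":-0.05,"wx":-21,"wy":48,"wz":41},{"x":0.30,"y":-0.325,"z":-0.05,"wx":-21,"wy":48,"wz":41},{"x":0.30,"y":-0.325,"z":-0.05,"wx":-21,"wy":48,"wz":41},{"x":0.30,"y":-0.325,"z":-0.05,"wx":-21,"wy":48,"wz":41},{"x":0.30,"y":-0.325,"z":-0.05,"wx":-21,"wy":48,"wz":41},{"x":0.30,"y":-0.325,"z":-0.05,"wx":-21,"wy":48,"wz":41},{"x":0.30,"y":-0.325,"z":-0.05,"wx":-21,"wy":48,"wz":41},{"x":0.30,"y":-0.325,"z":-0.05,"wx":-21,"wy":48,"wz":41}]' 0.087
python3 -c "
from h import *
row([.498,-.175,.028],tool(-19,52,-1),.13)"
```

```text
tcp [ 0.2835 -0.5844  0.1855] -> [ 0.4151 -0.1464  0.0965] d mm [ 309.6 -336.4   89.5] w deg [-20.41  49.28  41.67] t 0.15 j [ 1.13  0.32 -0.07  1.45  0.02  1.37 -0.06] F [ 0.1  0.5 -0.5] w 86.8 gf 0.0
tcp [ 0.2835 -0.5844  0.1855] -> [ 0.4151 -0.1464  0.0965] d mm [ 309.6 -336.4   89.5] w deg [-20.41  49.28  41.67] t 0.15 j [ 1.13  0.32 -0.07  1.45  0.02  1.37 -0.06] F [ 0.1  0.5 -0.5] w 86.8 gf 0.0invalid input at $[0]: expected keys x, y, z, wx, wy, wz
```

```bash

python3 -m handwheel '[{"x":0,"y":0,"z":-0.04,"wx":0,"wy":0,"wz":0},{"x":0,"y":0,"z":-0.08,"wx":0,"wy":0,"wz":0},{"x":0.30,"y":-0.325,"z":-0.05,"wx":-21,"wy":48,"wz":41},{"x":0.30,"y":-0.325,"z":-0.05,"wx":-21,"wy":48,"wz":41},{"x":0.30,"y":-0.325,"z":-0.05,"wx":-21,"wy":48,"wz":41},{"x":0.30,"y":-0.325,"z":-0.05,"wx":-21,"wy":48,"wz":41},{"x":0.30,"y":-0.325,"z":-0.05,"wx":-21,"wy":48,"wz":41},{"x":0.30,"y":-0.325,"z":-0.05,"wx":-21,"wy":48,"wz":41},{"x":0.30,"y":-0.325,"z":-0.05,"wx":-21,"wy":48,"wz":41},{"x":0.30,"y":-0.325,"z":-0.05,"wx":-21,"wy":48,"wz":41}]' 0.087
python3 -c "
from h import *
row([.498,-.175,.028],tool(-19,52,-1),.13)"
```

```text
time: 0.98
position: [0.3735, -0.352, 0.2248]
tool_rot: [2.953, -0.047, 0.891]
ft_force: [-0.5, -0.1, 2.1]
grip_width: 0.997
grip_force: 0.0
tcp [ 0.3735 -0.352   0.2248] -> [ 0.4151 -0.1464  0.0965] d mm [ -39.  -212.9  116.6] w deg [-9.27 17.84 13.86] t 0.98 j [ 1.3  -0.29 -0.19  2.13 -0.64  1.04 -0.24] F [-0.5 -0.1  2.1] w 86.7 gf 0.0
```

```bash

python3 -m handwheel '[{"x":-0.039,"y":-0.213,"z":0.05,"wx":-9,"wy":18,"wz":14},{"x":-0.039,"y":-0.213,"z":0.05,"wx":-9,"wy":18,"wz":14},{"x":-0.039,"y":-0.213,"z":0.05,"wx":-9,"wy":18,"wz":14},{"x":-0.039,"y":-0.213,"z":0.05,"wx":-9,"wy":18,"wz":14},{"x":-0.039,"y":-0.213,"z":0.05,"wx":-9,"wy":18,"wz":14},{"x":-0.039,"y":-0.213,"z":0.05,"wx":-9,"wy":18,"wz":14},{"x":-0.039,"y":-0.213,"z":0.117,"wx":-9,"wy":18,"wz":14},{"x":-0.039,"y":-0.213,"z":0.117,"wx":-9,"wy":18,"wz":14},{"x":-0.039,"y":-0.213,"z":0.117,"wx":-9,"wy":18,"wz":14},{"x":-0.039,"y":-0.213,"z":0.117,"wx":-9,"wy":18,"wz":14}]' 0.087
python3 -c "
from h import *
row([.498,-.175,.028],tool(-19,52,-1),.13)
from bench import ctrl
s=ctrl.get_state(); d=ctrl.get_image('wrist'); cv2.imwrite('pics/w1.png',d['image'][:,:,::-1]); np.savez('w1.npz',K=d['K'],H=d['hand_eye'],p=s['position'],r=s['tool_rot'],im=d['image'])"
```

```text
time: 1.82
position: [0.5033, -0.2963, 0.1345]
tool_rot: [2.714, -0.437, 1.258]
ft_force: [-0.6, 0.0, 0.3]
grip_width: 0.998
grip_force: 0.0
tcp [ 0.5033 -0.2963  0.1345] -> [ 0.4151 -0.1464  0.0965] d mm [-114.4 -114.9  -73.5] w deg [-1.3   2.4   0.07] t 1.82 j [ 1.46 -0.3  -0.69  2.45 -1.46  0.5   0.03] F [-0.6  0.   0.3] w 86.8 gf 0.0
```

View pics/w1.png

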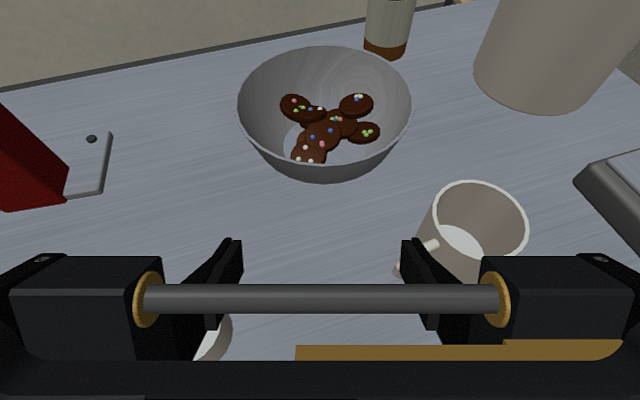

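```bash
cat > kin.py <<'E'
import numpy as np, itertools, json, os
from scipy.spatial.transform import Rotation as R
from scipy.optimize import least_squares
def fk(q,sg,p):
    h,l1,a1,l2,a2,l3,aw,b,l3y=p; M=np.eye(3); x=np.array([0,0,h])
    def rot(ax,a): return R.from_rotvec(np.array(ax)*a).as_matrix()
    M=M@rot([0,0,1],sg[0]*q[0])@rot([0,1,0],sg[1]*q[1])@rot([0,0,1],sg[2]*q[2]); x=x+M@[a1,0,l1]
    M=M@rot([0,1,0],sg[3]*q[3])@rot([0,0,1],sg[4]*q[4]); x=x+M@[a2,0,l2]
    M=M@rot([0,1,0],sg[5]*q[5]); M=M@rot([0,0,1],sg[6]*q[6]); 
    x=x+(M@rot([0,0,1],-sg[6]*q[6]))@[aw,l3y,l3]; return x,M@rot([0,0,1],b)
E
python3 - <<'E'
from kin import *
from bench import ctrl
s=ctrl.get_state()
D=[([1.133,.322,-.07,1.452,.023,1.371,-.057],[.2835,-.5844,.1855],[-3.06,-.703,.001]),
([1.3,-.29,-.19,2.13,-.64,1.04,-.24],[.3735,-.352,.2248],[2.953,-.047,.891]),
(s["joint_positions"],s["position"],s["tool_rot"])]
best=[]
for sg in itertools.product([1,-1],repeat=7):
    if sg[1]!=1: continue
    def f(p):
        o=[]
        for q,x,r in D:
            X,M=fk(q,sg,p); o+=list((X-x)*5)+list((R.from_matrix(M).inv()*R.from_rotvec(r)).as_rotvec())
        return np.r_[o,1e-2*(np.array(p)[[2,4,6,8]])]
    for b in (0,1.57,3.14,-1.57):
        r=least_squares(f,[.3,.35,0,.35,0,.25,0,b,0]); best.append((r.cost,sg,r.x,f(r.x)))
best.sort(key=lambda t:t[0])
for c in best[:3]: print(c[0],c[1],c[2].round(3)); 
print(best[0][3].round(3)); print(s["joint_positions"])
E
```

```text
7.805976719416882e-05 (-1, 1, -1, 1, -1, 1, -1) [ 0.244  0.476  0.018  0.472 -0.016  0.426 -0.016  1.569 -0.027]
7.805976719417046e-05 (-1, 1, -1, 1, -1, 1, -1) [ 0.244  0.476  0.018  0.472 -0.016  0.426 -0.016  1.569 -0.027]
7.805976719417515e-05 (-1, 1, -1, 1, -1, 1, -1) [ 0.244  0.476  0.018  0.472 -0.016  0.426 -0.016  1.569 -0.027]
[-0.002  0.    -0.002 -0.001  0.     0.002  0.004 -0.     0.007  0.001
 -0.004 -0.004 -0.002  0.002 -0.005 -0.    -0.     0.002  0.    -0.
 -0.    -0.   ]
[ 1.45314745 -0.30118955 -0.68764633  2.44697994 -1.4553248   0.49895774
  0.03005719]
```

```bash
cat >> kin.py <<'E'
SG=(-1,1,-1,1,-1,1,-1); P=[.244,.476,.018,.472,-.016,.426,-.016,1.569,-.027]
LO=np.array([-2.86,-.3,-1.38,.06,-1.56,.09,-2.69]);HI=np.array([2.86,2.09,1.24,2.45,4.7,2.05,2.69])
rng=np.random.default_rng(0)
def ik(g,Rt,n=6,gpo=.0187,seed=None):
    t=np.array(g)+Rt[:,2]*gpo; best=None
    def f(q):
        X,M=fk(q,SG,P); m=np.minimum(q-LO,HI-q)
        return np.r_[(X-t)*10,R.from_matrix(M.T@Rt).as_rotvec()*3,.02*np.clip(.25-m,0,None), .002*(q if seed is None else q-seed)]
    for i in range(n):
        q0=seed if (seed is not None and i==0) else np.array([rng.uniform(-.6,.6),rng.uniform(-.2,.8),rng.uniform(-.8,.8),rng.uniform(1.2,2.3),rng.uniform(-1.4,1.4),rng.uniform(.3,1.9),rng.uniform(-2.4,2.4)])
        r=least_squares(f,np.clip(q0,LO+.01,HI-.01),bounds=(LO,HI),max_nfev=80); X,M=fk(r.x,SG,P)
        e=np.linalg.norm(X-t)*1000+np.degrees(R.from_matrix(M.T@Rt).magnitude())
        mg=np.minimum(r.x-LO,HI-r.x).min(); sc=e-5*min(mg,.2)
        if best is None or sc<best[0]: best=(sc,e,mg,r.x)
    return best[1:]
E
cat > plan.py <<'E'
from h import *; from kin import ik
p=[.680,-.002,np.radians(-5.8)]
th=np.linspace(0,2*np.pi,60); O=[]
for k in np.linspace(-.004,.034,5):
    for rr in (.071,.05,.03): O.append(np.array([0,0,.185])+AX*k+rr*(np.cos(th)[:,None]*EX+np.sin(th)[:,None]*EY))
O.append(np.array([[x,y,z] for x in(-.0375,-.0115) for y in(-.02,0,.02) for z in(.08,.094,.12)]))
O=W(p,np.vstack(O))
drop=W(p,[-.0415,0,.028])[0]
def bd(Q,lo,hi): return np.linalg.norm(np.maximum(0,np.maximum(lo-Q,Q-hi)),axis=1).min()
def clear(g,Rt):
    Q=(O-g)@Rt
    return [bd(Q,np.array(a),np.array(b)) for a,b in [((-.0375,-.095,-.4),(.0375,.095,-.051)),((-.0095,-.0585,-.051),(.0095,.0585,.019)),((.0375,-.06,-.25),(.11,.06,-.16))]]
if __name__=="__main__":
    print(drop)
    for fl in (1,-1):
      for tilt in (25,30,35,40,45):
        for az in (-66,-46,-26,-6,14,34,54):
            Rt=tool(az,tilt,fl); c=np.array(clear(drop,Rt))*1000
            if c.min()<8: continue
            e,m,q=ik(drop,Rt,5)
            if e<3: print(fl,tilt,az,c.round(0),round(e,1),round(m,2),q.round(2))
E
time python3 plan.py
```

```text
[0.63871245 0.00219384 0.028     ]
1 40 -6 [  8.  27. 106.] 0.0 0.08 [ 0.98  0.29 -1.04  2.37  1.91  0.3  -0.3 ]
1 45 -6 [ 14.  30. 118.] 0.0 0.05 [ 0.82  0.24 -0.84  2.4   2.38  0.3  -0.78]
-1 40 -6 [ 8. 27. 26.] 0.0 0.0 [ 0.23  0.15 -0.21  2.35  2.14  0.09  2.53]
-1 45 -6 [14. 30. 33.] 0.0 0.07 [ 0.42  0.17 -0.42  2.38  2.57  0.22  2.11]
real	0m4.568s
user	0m4.664s
sys	0m0.163s
```

```bash
cat > plan2.py <<'E'
from plan import *
cup=np.array([.498,-.175,.028])
for fl in (1,-1):
  for tilt in (42,45,48):
    for az in range(-180,180,20):
        Rt=tool(az,tilt,fl); e,m,q=ik(cup,Rt,8)
        if e>2: continue
        # follow to place
        seed=q; worst=0; mm=m
        for k in np.linspace(0,1,13)[1:]:
            d=((-6-az+180)%360-180)
            g=cup+(drop-cup)*k+[0,0,.04*np.sin(np.pi*k)]
            e,m1,seed=ik(g,tool(az+d*k,tilt,fl),1,seed=seed); worst=max(worst,e); mm=min(mm,m1)
        if worst<4: print(fl,tilt,az,round(m,2),q.round(2),"->",round(worst,1),round(mm,2),seed.round(2))
E
python3 plan2.py
```

```text
1 42 -180 0.28 [-0.02  0.85  0.35  1.27 -0.05  1.77 -1.25] -> 0.0 0.07 [ 0.9   0.26 -0.94  2.38  2.11  0.28 -0.51]
1 42 -160 0.41 [-0.16  0.79  0.37  1.39  0.09  1.64 -1.05] -> 0.0 0.06 [ 0.91  0.26 -0.95  2.38  2.11  0.28 -0.51]
1 42 -140 0.58 [-0.3   0.7   0.38  1.57  0.24  1.47 -0.9 ] -> 0.0 0.06 [ 0.92  0.26 -0.95  2.38  2.11  0.28 -0.5 ]
1 42 -120 0.67 [-0.41  0.58  0.37  1.78  0.42  1.28 -0.8 ] -> 0.0 0.06 [ 0.93  0.27 -0.97  2.38  2.1   0.29 -0.5 ]
1 42 -100 0.44 [-0.44  0.43  0.3   2.01  0.65  1.08 -0.74] -> 0.0 0.05 [ 0.95  0.28 -0.99  2.38  2.09  0.3  -0.48]
1 42 -80 0.21 [-0.35  0.27  0.17  2.24  0.94  0.91 -0.72] -> 0.0 0.03 [ 0.98  0.29 -1.03  2.38  2.08  0.32 -0.46]
1 42 -60 0.01 [-0.13  0.12  0.01  2.44  1.27  0.7  -0.67] -> 1.9 0.0 [ 0.99  0.3  -1.05  2.39  2.07  0.33 -0.45]
1 45 -180 0.22 [-0.    0.89  0.33  1.21 -0.04  1.83 -1.26] -> 0.0 0.05 [ 0.47  0.17 -0.46  2.38  2.55  0.22 -1.  ]
1 45 -160 0.36 [-0.17  0.84  0.38  1.35  0.1   1.69 -1.05] -> 0.0 0.04 [ 0.48  0.18 -0.48  2.38  2.54  0.23 -1.  ]
1 45 -140 0.54 [-0.32  0.74  0.39  1.54  0.25  1.51 -0.9 ] -> 0.0 0.
[... 3240 characters left out ...]
8  0.3   2.35]
-1 48 -180 0.16 [0.12 0.91 0.11 1.17 0.09 1.89 1.79] -> 0.0 0.02 [ 0.06  0.16 -0.05  2.4   2.83  0.27  1.81]
-1 48 -160 0.25 [ 0.15  0.84 -0.14  1.31  0.38  1.8   1.86] -> 0.0 0.02 [ 0.31  0.18 -0.31  2.41  2.74  0.29  1.93]
-1 48 -140 0.41 [ 0.03  0.74 -0.11  1.51  0.52  1.64  2.02] -> 0.0 0.01 [ 0.22  0.17 -0.22  2.4   2.77  0.28  1.88]
-1 48 -120 0.56 [-0.08  0.61 -0.09  1.74  0.66  1.45  2.13] -> 0.0 0.01 [ 0.13  0.17 -0.13  2.4   2.8   0.28  1.84]
-1 48 -100 0.46 [-0.17  0.47 -0.07  1.99  0.84  1.24  2.21] -> 0.0 0.0 [ 0.04  0.16 -0.04  2.4   2.84  0.27  1.8 ]
-1 48 -80 0.21 [-0.2   0.33 -0.05  2.24  1.08  1.02  2.25] -> 3.2 0.0 [-0.4   0.17  0.41  2.39  3.01  0.24  1.58]
```

```bash
python3 -c "
from h import *; from kin import ik
row([.42,-.26,.30],tool(-122,0,1)); print(ik([.42,-.26,.30],tool(-122,0,1)))"
```

```text
tcp [ 0.5047 -0.2935  0.1343] -> [ 0.42   -0.26    0.2813] d mm [  52.9   -8.4 -164.4] w deg [ 31.98 -42.52 -70.93] t 1.87 j [ 1.45 -0.3  -0.69  2.45 -1.46  0.5   0.03] F [ 1.5  1.8 -0.1] w 87.0 gf 0.0
(np.float64(0.00014338655364042093), np.float64(0.27172009984351697), array([ 0.24616202, -0.0282799 ,  0.24728929,  1.65963989,  0.00693448,
        1.50937428, -0.06737092]))
```

```bash

python3 -m handwheel '[{"x":0.05,"y":0,"z":-0.12,"wx":8,"wy":-10,"wz":-17},{"x":0.05,"y":0,"z":-0.12,"wx":8,"wy":-10,"wz":-17},{"x":0.05,"y":0,"z":-0.12,"wx":8,"wy":-10,"wz":-17},{"x":0.053,"y":-0.008,"z":-0.165,"wx":32,"wy":-42,"wz":-71},{"x":0.053,"y":-0.008,"z":-0.165,"wx":32,"wy":-42,"wz":-71},{"x":0.053,"y":-0.008,"z":-0.165,"wx":32,"wy":-42,"wz":-71},{"x":0.053,"y":-0.008,"z":-0.165,"wx":32,"wy":-42,"wz":-71},{"x":0.053,"y":-0.008,"z":-0.165,"wx":32,"wy":-42,"wz":-71},{"x":0.053,"y":-0.008,"z":-0.165,"wx":32,"wy":-42,"wz":-71},{"x":0.053,"y":-0.008,"z":-0.165,"wx":32,"wy":-42,"wz":-71}]' 0.087
python3 -c "
from h import *
row([.42,-.26,.30],tool(-122,0,1))
row([.498,-.175,.028],tool(-85,44,1),.12)"
```

```text
time: 2.7
position: [0.4153, -0.2652, 0.283]
tool_rot: [2.937, 0.967, 0.44]
ft_force: [0.1, -0.4, 0.3]
grip_width: 0.998
grip_force: 0.0
tcp [ 0.4153 -0.2652  0.283 ] -> [ 0.42   -0.26    0.2813] d mm [ 6.2 -1.6  3.2] w deg [  8.82 -13.74 -21.39] t 2.7 j [ 0.97 -0.19 -0.23  1.83 -0.29  1.35 -0.15] F [ 0.1 -0.4  0.3] w 86.8 gf 0.0
tcp [ 0.4153 -0.2652  0.283 ] -> [ 0.4919 -0.1049  0.1009] d mm [ 105.4 -104.1  206.8] w deg [ -9.86 -50.44 -60.95] t 2.7 j [ 0.97 -0.19 -0.23  1.83 -0.29  1.35 -0.15] F [ 0.1 -0.4  0.3] w 86.8 gf 0.0
```

```bash

python3 -m handwheel '[{"x":0.09,"y":-0.09,"z":0.08,"wx":-10,"wy":-50,"wz":-61},{"x":0.09,"y":-0.09,"z":0.08,"wx":-10,"wy":-50,"wz":-61},{"x":0.09,"y":-0.09,"z":0.08,"wx":-10,"wy":-50,"wz":-61},{"x":0.09,"y":-0.09,"z":0.08,"wx":-10,"wy":-50,"wz":-61},{"x":0.09,"y":-0.09,"z":0.08,"wx":-10,"wy":-50,"wz":-61},{"x":0.09,"y":-0.09,"z":0.08,"wx":-10,"wy":-50,"wz":-61},{"x":0.09,"y":-0.09,"z":0.08,"wx":-10,"wy":-50,"wz":-61},{"x":0.09,"y":-0.09,"z":0.08,"wx":-10,"wy":-50,"wz":-61},{"x":0.105,"y":-0.104,"z":0.15,"wx":-10,"wy":-50,"wz":-61},{"x":0.105,"y":-0.104,"z":0.15,"wx":-10,"wy":-50,"wz":-61}]' 0.087
python3 -c "
from h import *
row([.498,-.175,.028],tool(-85,44,1),.12)"
```

```text
time: 3.53
position: [0.4805, -0.1078, 0.1572]
tool_rot: [1.831, 1.784, -0.571]
ft_force: [0.2, -1.9, -1.4]
grip_width: 1.001
grip_force: 0.0
tcp [ 0.4805 -0.1078  0.1572] -> [ 0.4919 -0.1049  0.1009] d mm [38.   7.3 42.6] w deg [-0.25 -5.08 -6.52] t 3.53 j [ 0.58  0.15 -1.    1.98  0.77  1.42 -0.71] F [ 0.2 -1.9 -1.4] w 87.1 gf 0.0
```

```bash

python3 -m handwheel '[{"x":0.038,"y":0.007,"z":0.042,"wx":0,"wy":-5,"wz":-6.5},{"x":0.038,"y":0.007,"z":0.042,"wx":0,"wy":-5,"wz":-6.5},{"x":0.038,"y":0.007,"z":0.042,"wx":0,"wy":-5,"wz":-6.5},{"x":0.038,"y":0.007,"z":0.042,"wx":0,"wy":-5,"wz":-6.5}]' 0.087
cat >> h.py <<'E'
def wrist(name):
    from bench import ctrl
    s=ctrl.get_state(); d=ctrl.get_image('wrist'); cv2.imwrite(f'pics/{name}.png',d['image'][:,:,::-1])
    T=np.eye(4); T[:3,:3]=R.from_rotvec(s['tool_rot']).as_matrix(); T[:3,3]=s['position']
    np.savez(f'{name}.npz',K=d['K'],T=np.linalg.inv(T@d['hand_eye']),im=d['image']); C[name]=np.load(f'{name}.npz')
E
python3 -c "
from h import *
row([.498,-.175,.028],tool(-85,44,1),.12); wrist('w2')
th=np.linspace(0,6.28,8)[:,None]
for z in (.046,0): print(proj('w2',np.array([.498,-.175,z])+.0305*np.c_[np.cos(th),np.sin(th),0*th]).round().tolist())"
```

```text
time: 3.87
position: [0.4879, -0.1038, 0.0977]
tool_rot: [1.692, 1.848, -0.689]
ft_force: [-0.9, 0.6, 0.1]
grip_width: 1.001
grip_force: 0.0
tcp [ 0.4879 -0.1038  0.0977] -> [ 0.4919 -0.1049  0.1009] d mm [-3.2  3.8 -1.4] w deg [-0.77 -0.54  0.35] t 3.87 j [ 0.46  0.36 -0.97  2.    0.95  1.49 -0.82] F [-0.9  0.6  0.1] w 87.1 gf 0.0
[[360.0, 212.0], [352.0, 199.0], [323.0, 194.0], [298.0, 202.0], [298.0, 215.0], [318.0, 224.0], [344.0, 223.0], [360.0, 212.0]]
[[358.0, 171.0], [351.0, 156.0], [324.0, 151.0], [301.0, 160.0], [300.0, 175.0], [319.0, 185.0], [343.0, 183.0], [358.0, 171.0]]
```

View pics/w2.png

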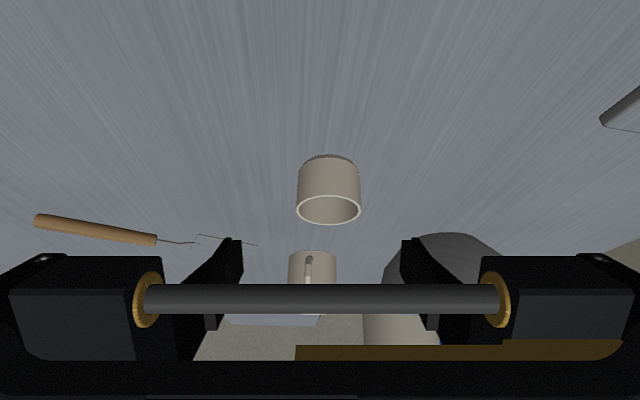

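The wrist view shows the rim ellipse centred at (329,209), exactly where my estimate predicts, so the cup is at (0.498, -0.175). I'll approach, grip and lift.

```bash

python3 -m handwheel '[{"x":-0.003,"y":0.004,"z":0.025,"wx":-0.8,"wy":-0.5,"wz":0.3},{"x":-0.003,"y":0.004,"z":0.055,"wx":-0.8,"wy":-0.5,"wz":0.3},{"x":-0.003,"y":0.004,"z":0.085,"wx":-0.8,"wy":-0.5,"wz":0.3},{"x":-0.003,"y":0.004,"z":0.105,"wx":-0.8,"wy":-0.5,"wz":0.3},{"x":-0.003,"y":0.004,"z":0.117,"wx":-0.8,"wy":-0.5,"wz":0.3},{"x":-0.003,"y":0.004,"z":0.117,"wx":-0.8,"wy":-0.5,"wz":0.3},{"x":-0.003,"y":0.004,"z":0.117,"wx":-0.8,"wy":-0.5,"wz":0.3}]' 0.087
python3 -c "
from h import *
row([.498,-.175,.028],tool(-85,44,1),0)"
```

```text
time: 4.5
position: [0.4998, -0.1867, 0.0187]
tool_rot: [1.684, 1.83, -0.674]
ft_force: [-0.2, -0.0, -0.9]
grip_width: 0.997
grip_force: 0.0
tcp [ 0.4998 -0.1867  0.0187] -> [ 0.4991 -0.1879  0.0145] d mm [ 2.  -0.8  3.8] w deg [ 0.26  0.1  -0.34] t 4.5 j [ 0.52  0.46 -0.86  2.08  1.15  1.33 -0.89] F [-0.2 -0.  -0.9] w 86.7 gf 0.0
```

```bash

python3 -m handwheel '[{"x":0.001,"y":-0.001,"z":0.003,"wx":0.3,"wy":0,"wz":-0.3},{"x":0.001,"y":-0.001,"z":0.003,"wx":0.3,"wy":0,"wz":-0.3},{"x":0.001,"y":-0.001,"z":0.003,"wx":0.3,"wy":0,"wz":-0.3},{"x":0.001,"y":-0.001,"z":0.003,"wx":0.3,"wy":0,"wz":-0.3},{"x":0.001,"y":-0.001,"z":0.003,"wx":0.3,"wy":0,"wz":-0.3},{"x":0.001,"y":-0.001,"z":0.003,"wx":0.3,"wy":0,"wz":-0.3},{"x":0.001,"y":-0.001,"z":0.003,"wx":0.3,"wy":0,"wz":-0.3},{"x":0.001,"y":-0.001,"z":0.003,"wx":0.3,"wy":0,"wz":-0.3}]' 0.05 20
python3 -c "
from h import *
row([.498,-.175,.028],tool(-85,44,1),0)
print('lift+turn');row([.46,-.12,.10],tool(-60,44,1),0);row([.50,-.02,.06],tool(-6,44,1),0);row([.56,.01,.045],tool(-6,44,1),0)
from kin import ik
for g,a in (([.46,-.12,.10],-60),([.48,-.08,.10],-40),([.5,-.02,.10],-6),([.54,0,.06],-6),([.58,0,.05],-6),([.6387,0.002,.035],-6)): print(g,ik(g,tool(a,44,1),8))"
```

```text
time: 5.17
position: [0.4986, -0.1868, 0.0136]
tool_rot: [1.68, 1.84, -0.682]
ft_force: [1.7, 1.2, 1.6]
grip_width: 0.637
grip_force: 20.3
tcp [ 0.4986 -0.1868  0.0136] -> [ 0.4991 -0.1879  0.0145] d mm [-1.5  0.4  0.1] w deg [-0.03  0.    0.2 ] t 5.17 j [ 0.51  0.47 -0.85  2.08  1.15  1.33 -0.89] F [1.7 1.2 1.6] w 55.4 gf 20.3
lift+turn
tcp [ 0.4986 -0.1868  0.0136] -> [ 0.4665 -0.1312  0.0865] d mm [ -8.8 -27.2 -92.9] w deg [-17.39  -0.03 -17.78] t 5.17 j [ 0.51  0.47 -0.85  2.08  1.15  1.33 -0.89] F [1.7 1.2 1.6] w 55.4 gf 20.3
tcp [ 0.4986 -0.1868  0.0136] -> [ 0.5129 -0.0214  0.0465] d mm [  94.7   29.  -137.4] w deg [-54.89  -0.11 -56.64] t 5.17 j [ 0.51  0.47 -0.85  2.08  1.15  1.33 -0.89] F [1.7 1.2 1.6] w 55.4 gf 20.3
tcp [ 0.4986 -0.1868  0.0136] -> [0.5729 0.0086 0.0315] d mm [ 122.6   91.4 -143.8] w deg [-54.89  -0.11 -56.64] t 5.17 j [ 0.51  0.47 -0.85  2.08  1.15  1.33 -0.89] F [1.7 1.2 1.6] w 55.4 gf 20.3
[0.46, -0.12, 0.1] (np.float64(0.7541136571709997), np.float64(4.440892098500626e-16), array([-1.67433378, -0.24634801,  1.24      ,  2.45      ,  1.18579567,
       
[... 293 characters left out ...]
3125783e-17), array([ 0.77031103, -0.3       , -0.72124933,  2.45      , -0.61934567,
        0.32859185,  2.021052  ]))
[0.54, 0, 0.06] (np.float64(29.592419419474453), np.float64(5.551115123125783e-17), array([ 1.31741766, -0.3       , -1.38      ,  2.45      , -1.43256033,
        0.14027641,  2.68659393]))
[0.58, 0, 0.05] (np.float64(8.563231636907611), np.float64(1.3877787807814457e-17), array([-1.20348207,  0.02285265,  1.24      ,  2.45      ,  2.8653816 ,
        0.09      , -1.36147158]))
[0.6387, 0.002, 0.035] (np.float64(0.006368153612762831), np.float64(0.05700007578681632), array([ 0.89004349,  0.23174491, -0.91732213,  2.39299992,  2.25350148,
        0.27700988, -0.65979383]))
```

```bash
cat > plan3.py <<'E'
from plan import *
b=W(p,np.array([0,0,.185])+AX*.085+np.zeros((1,3))) # knob top
cup=np.array([.498,-.175,.028])
K=W(p,np.array([np.array([0,0,.185])+AX*h+.023*(np.cos(t)*EX+np.sin(t)*EY) for h in(.04,.074) for t in th[::6]]))
import plan; plan.O=np.vstack([O,K])
for g in ([.498,-.175],[.52,-.14],[.55,-.10],[.56,-.12],[.58,-.08],[.60,-.06],[.60,-.03],[.61,-.01],[.625,0]):
    g=np.array([*g,.045]); o=[]
    for az in range(-86,5,10):
        Rt=tool(az,44,1); e,m,q=ik(g,Rt,5); c=min(clear(g,Rt))*1000
        o.append(f"{az}:{e:.0f}/{c:.0f}")
    print(g,o)
E
python3 plan3.py
python3 -m handwheel '[{"x":0.018,"y":0,"z":-0.018,"wx":0,"wy":0,"wz":0},{"x":0.018,"y":0,"z":-0.018,"wx":0,"wy":0,"wz":0},{"x":0.018,"y":0,"z":-0.018,"wx":0,"wy":0,"wz":0}]'
python3 -c "
from h import *
from bench import ctrl
wrist('w3'); d=ctrl.get_image('top')['image'][190:300,260:450]
a=C['w3']['im'][120:270,240:420]
m=np.vstack([cv2.resize(d,(570,330)),cv2.resize(a,(300,250))[:, :].repeat(1,0) if 0 else cv2.resize(a,(570,250))]); cv2.imwrite('pics/m3.png',m[:,:,::-1])"
```

```text
[ 0.498 -0.175  0.045] ['-86:0/21', '-76:0/45', '-66:0/63', '-56:6/77', '-46:24/91', '-36:40/103', '-26:49/115', '-16:28/125', '-6:29/137', '4:13/151']
[ 0.52  -0.14   0.045] ['-86:0/0', '-76:0/16', '-66:0/30', '-56:0/44', '-46:12/59', '-36:30/72', '-26:42/85', '-16:25/96', '-6:25/109', '4:16/122']
[ 0.55  -0.1    0.045] ['-86:0/0', '-76:0/0', '-66:0/0', '-56:0/12', '-46:0/28', '-36:12/41', '-26:28/52', '-16:22/65', '-6:15/79', '4:16/89']
[ 0.56  -0.12   0.045] ['-86:0/0', '-76:0/0', '-66:0/0', '-56:0/4', '-46:0/20', '-36:9/35', '-26:22/48', '-16:9/59', '-6:14/72', '4:17/86']
[ 0.58  -0.08   0.045] ['-86:0/0', '-76:0/0', '-66:0/0', '-56:0/0', '-46:0/6', '-36:0/18', '-26:13/31', '-16:4/43', '-6:2/54', '4:17/61']
[ 0.6   -0.06   0.045] ['-86:0/0', '-76:0/0', '-66:0/0', '-56:0/0', '-46:0/0', '-36:0/6', '-26:0/18', '-16:0/31', '-6:0/41', '4:13/46']
[ 0.6   -0.03   0.045] ['-86:0/0', '-76:0/0', '-66:0/0', '-56:0/2', '-46:0/10', '-36:0/19', '-26:0/28', '-16:0/36', '-6:0/43', '4:0/45']
[ 0.61  -0.01   0.045] ['-86:0/0', '-76:0/0', '-66:0/4', '-56:0/10', '-46:0/16', '-36:0/22', '-26:0/27', '-16:0/33', '-6:0/37', '4:0/36']
[0.625 0.    0.045] ['-86:0/0', '-76:0/3', '-66:0/6', '-56:0/10', '-46:0/13', '-36:0/17', '-26:0/21', '-16:0/24', '-6:0/27', '4:0/25']
time: 5.42
position: [0.4956, -0.1624, 0.0157]
tool_rot: [1.678, 1.837, -0.687]
ft_force: [-1.6, -1.0, 7.6]
grip_width: 0.631
grip_force: 22.8
```

View pics/m3.png

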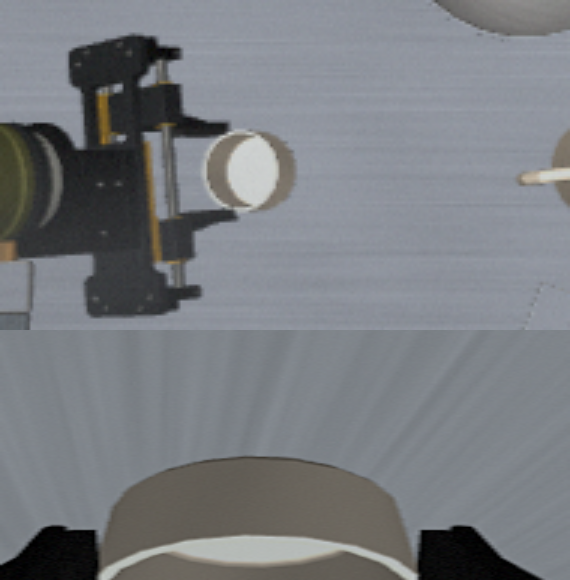

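The cup is gripped, but my lift had the wrong sign in tool x. It dragged the cup about 25 mm in +y, and the top crop shows it leaning, with the rim at (242,170) in the crop and the outer wall visible on its right. I'll release it so it stands up again, then regrip.

```bash

python3 -m handwheel '[{"x":0,"y":0,"z":0,"wx":0,"wy":0,"wz":0},{"x":0,"y":0,"z":0,"wx":0,"wy":0,"wz":0},{"x":0,"y":0,"z":0,"wx":0,"wy":0,"wz":0},{"x":0,"y":0,"z":0,"wx":0,"wy":0,"wz":0},{"x":0,"y":0,"z":0,"wx":0,"wy":0,"wz":0},{"x":0,"y":0,"z":0,"wx":0,"wy":0,"wz":0}]' 0.087
python3 -c "
from h import *
from bench import ctrl
wrist('w4'); T=ctrl.get_image('top'); np.savez('top2.npz',K=T['K'],T=T['world_to_cam'],im=T['image']); d=T['image'][190:300,260:450]
a=C['w4']['im'][120:270,240:420]
m=np.vstack([cv2.resize(d,(570,330)),cv2.resize(a,(570,250))]); cv2.imwrite('pics/m4.png',m[:,:,::-1])"
```

```text
time: 6.02
position: [0.4954, -0.1619, 0.0134]
tool_rot: [1.681, 1.84, -0.684]
ft_force: [-0.2, -1.1, -0.0]
grip_width: 0.971
grip_force: 0.0
```

View pics/m4.png

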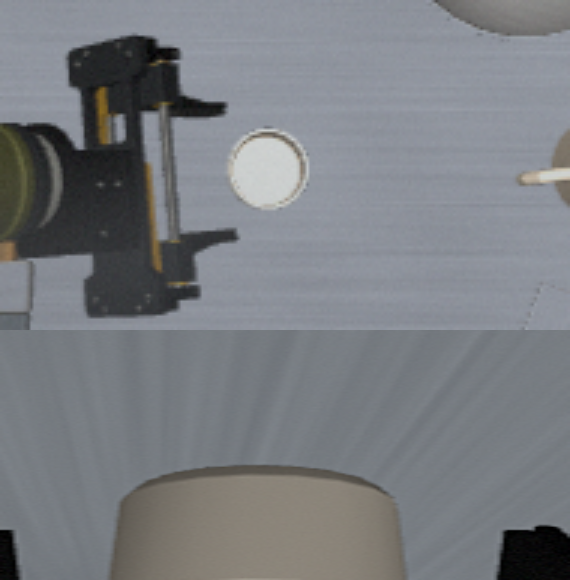

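```bash
python3 -c "
from h import *
C['top2']=np.load('top2.npz')
c=back('top2',[349.7,246.2],.046); print(c, proj('top2',[[.4954,-.1619,.0134]]), 'tips seen',260+232/3,190+172/3)
g=c+[0,-.010,0]; g[2]=.027
row(g,tool(-85,44,1),0)"
```

```text
[ 0.49490765 -0.17331435  0.046     ] [[344.08346337 246.53009789]] tips seen 337.3333333333333 247.33333333333334
tcp [ 0.4955 -0.1619  0.0135] -> [ 0.496  -0.1963  0.0135] d mm [-24.6  -2.5  23.8] w deg [-0.13 -0.01  0.21] t 6.12 j [ 0.47  0.48 -0.87  2.08  1.13  1.36 -0.92] F [-1.1 -0.3  0.5] w 86.1 gf 0.0
```

```bash

python3 -m handwheel '[{"x":-0.013,"y":-0.0025,"z":0.012,"wx":0,"wy":0,"wz":0.2},{"x":-0.025,"y":-0.0025,"z":0.024,"wx":0,"wy":0,"wz":0.2},{"x":-0.025,"y":-0.0025,"z":0.024,"wx":0,"wy":0,"wz":0.2},{"x":-0.025,"y":-0.0025,"z":0.024,"wx":0,"wy":0,"wz":0.2}]' 0.087
python3 -m handwheel '[{"x":0,"y":0,"z":0,"wx":0,"wy":0,"wz":0},{"x":0,"y":0,"z":0,"wx":0,"wy":0,"wz":0},{"x":0,"y":0,"z":0,"wx":0,"wy":0,"wz":0},{"x":0,"y":0,"z":0,"wx":0,"wy":0,"wz":0},{"x":0,"y":0,"z":0,"wx":0,"wy":0,"wz":0},{"x":0,"y":0,"z":0,"wx":0,"wy":0,"wz":0},{"x":0,"y":0,"z":0,"wx":0,"wy":0,"wz":0},{"x":-0.007,"y":0,"z":-0.007,"wx":0,"wy":0,"wz":0},{"x":-0.014,"y":0,"z":-0.014,"wx":0,"wy":0,"wz":0},{"x":-0.014,"y":0,"z":-0.014,"wx":0,"wy":0,"wz":0}]' 0.05 25
python3 -c "
from h import *
row([.495,-.183,.047],tool(-85,44,1),0)
from bench import ctrl
T=ctrl.get_image('top'); np.savez('top3.npz',K=T['K'],T=T['world_to_cam'],im=T['image']); wrist('w5')
cv2.imwrite('pics/m5.png',np.vstack([cv2.resize(T['image'][190:300,260:450],(570,330)),cv2.resize(C['w5']['im'][120:270,240:420],(570,250))])[:,:,::-1])"
```

```text
time: 6.45
position: [0.4957, -0.1973, 0.0138]
tool_rot: [1.686, 1.835, -0.683]
ft_force: [0.1, 1.1, -0.2]
grip_width: 0.997
grip_force: 0.0
time: 7.28
position: [0.4975, -0.1971, 0.0359]
tool_rot: [1.683, 1.834, -0.68]
ft_force: [0.3, -0.1, -1.1]
grip_width: 0.675
grip_force: 24.9
tcp [ 0.4975 -0.1971  0.0359] -> [ 0.4961 -0.1959  0.0335] d mm [ 2.5 -1.2  0.9] w deg [ 0.01  0.07 -0.12] t 7.28 j [ 0.55  0.42 -0.87  2.08  1.12  1.32 -0.84] F [ 0.3 -0.1 -1.1] w 58.8 gf 24.9
```

View pics/m5.png

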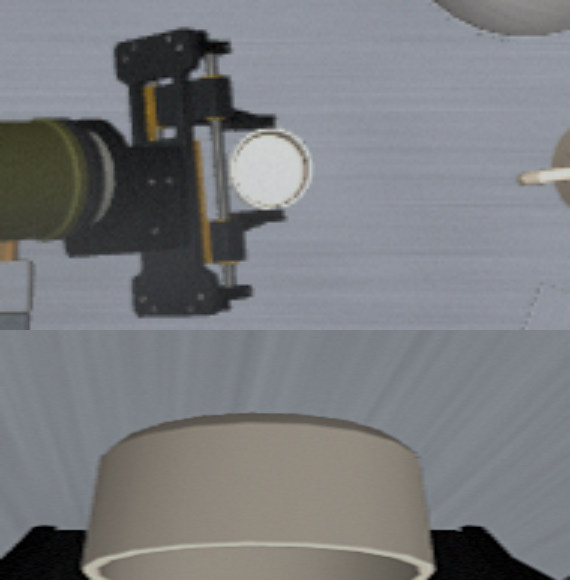

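The cup is now held upright and clear of the table; its rim is centred at crop (271,168). Before moving on, I'll get the knob angle and dispenser pose numerically from the dark knob silhouette in the first images.

```bash
cat > knob.py <<'E'
from h import *
from scipy.optimize import minimize, differential_evolution
M={}
for n,(u0,u1,v0,v1) in {"scene":(340,375,200,240),"top":(245,285,140,178)}.items():
    im=C[n]["im"].astype(int); m=np.zeros(im.shape[:2],np.uint8); sub=im[v0:v1,u0:u1].max(2); m[v0:v1,u0:u1]=sub<60
    k,l,st,ce=cv2.connectedComponentsWithStats(m); i=1+np.argmax(st[1:,4]); M[n]=(l==i); print(n,st[i],ce[i])
def box(x,y,phi,H,yaw):
    p=[x,y,yaw]; bx=np.cos(phi)*EX+np.sin(phi)*EY; by=np.cross(AX,bx); c=np.array([0,0,.185])+AX*H
    return W(p,np.array([c+a*.023*bx+b*.007*by+h*AX for a in(-1,1) for b in(-1,1) for h in(.012,-.0215)]))
def cost(v,yaw=np.radians(-5.8),H=.062):
    s=0
    for n in M:
        m=np.zeros((1600,2560),np.uint8); q=proj(n,box(v[0],v[1],v[2],H,yaw)); h=cv2.convexHull(((q+.5)*4-.5).astype(np.float32)).round().astype(np.int32)
        cv2.fillConvexPoly(m,h,1); m=cv2.resize(m.astype(np.float32),(640,400),interpolation=cv2.INTER_AREA)
        s+=np.abs(m-M[n]).sum()
    return s
for H in (.062,.066):
  r=differential_evolution(lambda v:cost(v,H=H),[(.66,.70),(-.02,.02),(-np.pi/2,np.pi/2)],seed=1,maxiter=40,popsize=12,tol=1e-4,polish=False); print(H,r.x,np.degrees(r.x[2]),r.fun,{n:int(M[n].sum()) for n in M})
E
python3 knob.py
python3 - <<'E'
from h import *
C['top3']=np.load('top3.npz'); print("cup now",back('top3',[350.3,246.],.068))
E
```

```text
scene [348 205  21  26 360] [357.25277778 218.6       ]
top [254 148  20  23 235] [264.28510638 158.34468085]
0.062 [ 0.68734369 -0.00228502  0.81913268] 46.932845216153055 245.4375 {'scene': 360, 'top': 235}
0.066 [ 0.69103    -0.00229544  0.80476905] 46.10987000350669 264.5 {'scene': 360, 'top': 235}
cup now [ 0.49447336 -0.1735467   0.068     ]
```

```bash
cat > knob2.py <<'E'
from knob import *
def boss(x,y,H,yaw):
    th=np.linspace(0,6.28,24); c=np.array([0,0,.185])+AX*H
    return W([x,y,yaw],np.array([c+h*AX+.015*(np.cos(t)*EX+np.sin(t)*EY) for t in th for h in(-.0215,-.028)]))
def masks(v,ns,H=.062,yaw=np.radians(-5.8)):
    o={}
    for n in ns:
        m=np.zeros((1600,2560),np.uint8)
        for Q in (box(v[0],v[1],v[2],H,yaw),boss(v[0],v[1],H,yaw)):
            h=cv2.convexHull(((proj(n,Q)+.5)*4-.5).astype(np.float32)).round().astype(np.int32); cv2.fillConvexPoly(m,h,1)
        o[n]=cv2.resize(m.astype(np.float32),(640,400),interpolation=cv2.INTER_AREA)
    return o
for thr in (60,75):
  for n,(u0,u1,v0,v1) in {"scene":(340,375,200,240),"top":(245,285,140,178)}.items():
    im=C[n]["im"].astype(int); M[n]=np.zeros((400,640)); M[n][v0:v1,u0:u1]=im[v0:v1,u0:u1].max(2)<thr
  for ns in (["scene"],["top"],["scene","top"]):
    f=lambda v:sum(np.abs(m-M[n]).sum() for n,m in masks(v,ns).items())
    r=differential_evolution(f,[(.66,.70),(-.02,.02),(-np.pi/2,np.pi/2)],seed=1,maxiter=30,popsize=10,polish=False); print(thr,ns,r.x.round(4),np.degrees(r.x[2]).round(1),r.fun,[M[n].sum() for n in ns])
np.save("m.npy",r.x)
for n,(u0,u1,v0,v1) in {"top":(245,285,140,178)}.items():
    print("\n".join("".join(f"{min(99,x*100//256):3d}" for x in rr) for rr in C[n]["im"][146:174,250:282].max(2).astype(int)))
E
python3 knob2.py
```

```text
scene [348 205  21  26 360] [357.25277778 218.6       ]
top [254 148  20  23 235] [264.28510638 158.34468085]
0.062 [ 0.68734369 -0.00228502  0.81913268] 46.932845216153055 245.4375 {'scene': 360, 'top': 235}
0.066 [ 0.69103    -0.00229544  0.80476905] 46.10987000350669 264.5 {'scene': 360, 'top': 235}
60 ['scene'] [ 0.6836 -0.0012 -0.2605] -14.9 102.6875 [np.float64(360.0)]
60 ['top'] [ 0.6833 -0.0021  1.0886] 62.4 172.3125 [np.float64(240.0)]
60 ['scene', 'top'] [ 0.6829 -0.0013 -0.3309] -19.0 319.1875 [np.float64(360.0), np.float64(240.0)]
75 ['scene'] [ 0.6911 -0.0015  0.8772] 50.3 85.4375 [np.float64(461.0)]
75 ['top'] [ 0.6843 -0.0025  1.0174] 58.3 68.125 [np.float64(349.0)]
75 ['scene', 'top'] [ 0.6855 -0.0022  0.8757] 50.2 201.875 [np.float64(461.0), np.float64(349.0)]
 69 70 69 68 69 70 69 70 70 67 66 66 54 48 48 50 59 64 60 65 67 53 50 50 60 71 71 71 71 71 71 71
 62 62 62 63 64 65 66 66 66 62 55 44 33 32 32 32 33 33 46 64 58 49 48 48 52 71 71 71 71 71 71 72
 62 62 62 59 44 26 34 52 58 47 37 26 24 21 22 26 28 30 32 37 54 49 48 44 48 61 71 71 71 72 71 70
 61 61 62 54 24 23 23
[... 1703 characters left out ...]
 45 49 62 72 72 67 46
 39 36 39 53 65 69 69 70 66 53 39 37 24 17 22 38 60 67 46 24 17 28 52 60 45 45 46 53 71 65 39 32
 37 35 42 60 67 69 68 71 67 58 40 40 37 29 19 17 26 51 70 58 23 38 66 66 56 44 46 48 55 46 33 33
 38 35 41 58 70 68 70 69 64 47 40 39 40 38 37 22 16 20 32 37 35 62 58 65 64 44 45 45 42 32 33 38
 36 37 50 69 68 70 69 69 64 41 41 39 39 38 42 52 44 23 18 27 51 61 61 61 67 55 44 44 37 32 33 37
 38 49 66 68 68 70 70 70 66 48 44 40 39 39 42 53 59 57 51 59 61 61 61 57 65 65 44 43 39 30 33 33
 53 66 70 69 71 69 69 70 66 53 55 41 40 40 44 59 58 60 59 60 61 60 60 61 59 68 55 45 41 32 32 33
 67 69 69 71 71 70 70 71 66 53 58 50 41 39 43 59 60 60 60 59 60 61 60 61 58 71 66 45 41 30 32 32
```

```bash
cat > plank.py <<'E'
from h import *; from kin import *
p=[.684,-.0025,np.radians(-5.8)]; Rz=R.from_euler('z',p[2]).as_matrix()
G=W(p,np.array([0,0,.185])+AX*.062)[0]
def kr(phi,fl):  # closing line across bar whose angle is phi deg
    a=np.radians(phi); y=fl*(-np.sin(a)*EX+np.cos(a)*EY); z=-AX
    return Rz@np.c_[np.cross(y,z),y,z]
if __name__=="__main__":
    print("grip",G,"drop",W(p,[-.0415,0,0]))
    for fl in (1,-1):
        for k in range(4):
            e,m,q=ik(G,kr(58,fl),1 if 0 else 10); o=[]
            seed=q
            for ph in range(58,-63,-10):
                e,m,seed=ik(G,kr(ph,fl),1,seed=seed); o.append(f"{e:.0f}/{m:.2f}")
            print(fl,q.round(2),o,seed.round(2))
            break
E
python3 plank.py; python3 -c "
from h import *
cup=np.array([.4945,-.1735]); g=np.array([.4975,-.1971]); a=np.radians(-85); h=np.array([np.cos(a),np.sin(a)]); l=np.array([-h[1],h[0]]); d=cup-g; print('cup rel tcp: ahead',d@h,'left',d@l)"
```

```text
grip [0.64862031 0.00109374 0.23578743] drop [[0.64271245 0.00169384 0.        ]]
1 [-0.18 -0.13  0.06  2.08  0.23  0.6   2.22] ['0/0.17', '0/0.17', '0/0.17', '0/0.17', '0/0.17', '0/0.17', '0/0.17', '0/0.17', '0/0.17', '0/0.17', '0/0.17', '0/0.17', '0/0.17'] [-0.02 -0.13 -0.08  2.08  0.19  0.59  0.15]
-1 [ 0.04 -0.13 -0.14  2.08  0.18  0.59 -0.88] ['0/0.17', '0/0.17', '0/0.17', '0/0.17', '0/0.17', '0/0.17', '0/0.17', '0/0.17', '0/0.17', '0/0.17', '0/0.15', '0/0.09', '0/0.02'] [ 1.14 -0.28 -1.1   2.05 -0.31  0.62 -2.58]
cup rel tcp: ahead -0.02377166210320818 left -0.0009317085654305065
```

```bash
sed -i 's/^p=.*/p=[.684,-.0025,np.radians(-5.8)]/' plan.py; python3 - <<'E'
from plan import *
d=W(p,[-.0415,0,0])[0]
def G(off,az,z): 
    h=np.array([np.cos(np.radians(az)),np.sin(np.radians(az)),0]); return d+h*(.0108+off)+[0,0,z]
for az in (-6,):
  for off in (0,-.004,-.008,-.015,-.03): print(az,off,np.round(np.array(clear(G(off,az,.0275),tool(az,44,1)))*1000),np.round(np.array(clear(G(off,az,.045),tool(az,44,1)))*1000),ik(G(off,az,.0275),tool(az,44,1),6)[:2])
row(G(0,-6,.045),tool(-6,44,1))
for g,az in (([.505,-.17],-70),([.525,-.14],-60),([.55,-.105],-46),([.58,-.08],-36),([.60,-.055],-20),([.605,-.02],-6),([.63,0],-6)): 
    g=np.array([*g,.045]); print(np.round(min(clear(g,tool(az,44,1)))*1000),ik(g,tool(az,44,1),6)[:2],end=' '); row(g,tool(az,44,1))
E
```

```text
-6 0 [  4.  22. 107.] [10. 10. 99.] (np.float64(0.010037891981937904), np.float64(0.08947126557520013))
-6 -0.004 [  7.  25. 110.] [ 13.  13. 103.] (np.float64(0.002701642724763336), np.float64(0.07739712618465733))
-6 -0.008 [ 10.  28. 114.] [ 15.  16. 106.] (np.float64(0.003461113542721122), np.float64(0.07286659704058485))
-6 -0.015 [ 17.  33. 120.] [ 21.  21. 113.] (np.float64(0.003628450523739856), np.float64(0.07034765202224547))
-6 -0.03 [ 32.  44. 133.] [ 33.  31. 127.] (np.float64(0.019861392558877176), np.float64(0.03879152853460166))
tcp [ 0.4967 -0.1972  0.0345] -> [ 0.6664 -0.0008  0.0315] d mm [ 132.4  185.8 -123.7] w deg [-5.495e+01  4.000e-02 -5.690e+01] t 7.38 j [ 0.55  0.42 -0.87  2.09  1.12  1.32 -0.84] F [ 0.1 -0.1 -1.7] w 59.1 gf 24.9
52.0 (np.float64(0.0018633081857845153), np.float64(0.12218706661919843)) tcp [ 0.4967 -0.1972  0.0345] -> [ 0.5094 -0.1822  0.0315] d mm [12.  14.  -7.5] w deg [-10.48   0.03 -10.88] t 7.38 j [ 0.55  0.42 -0.87  2.09  1.12  1.32 -0.84] F [ 0.1 -0.1 -1.7] w 59.1 gf 24.9
38.0 (np.float64(0.002392419914378602), np.float64(0.0760771382
[... 918 characters left out ...]
eg [-4.523e+01  4.000e-02 -4.683e+01] t 7.38 j [ 0.55  0.42 -0.87  2.09  1.12  1.32 -0.84] F [ 0.1 -0.1 -1.7] w 59.1 gf 24.9
43.0 (np.float64(0.006238140067851417), np.float64(0.017587629494398627)) tcp [ 0.4967 -0.1972  0.0345] -> [ 0.6179 -0.0214  0.0315] d mm [ 120.6  135.8 -112.4] w deg [-5.495e+01  4.000e-02 -5.690e+01] t 7.38 j [ 0.55  0.42 -0.87  2.09  1.12  1.32 -0.84] F [ 0.1 -0.1 -1.7] w 59.1 gf 24.9
27.0 (np.float64(0.00522265014122235), np.float64(0.04354577444184349)) tcp [ 0.4967 -0.1972  0.0345] -> [ 0.6429 -0.0014  0.0315] d mm [ 133.4  162.4 -124.7] w deg [-5.495e+01  4.000e-02 -5.690e+01] t 7.38 j [ 0.55  0.42 -0.87  2.09  1.12  1.32 -0.84] F [ 0.1 -0.1 -1.7] w 59.1 gf 24.9
```

```bash

python3 -m handwheel '[{"x":0.006,"y":0.007,"z":-0.004,"wx":-5,"wy":0,"wz":-5},{"x":0.012,"y":0.014,"z":-0.008,"wx":-10,"wy":0,"wz":-11},{"x":0.022,"y":0.026,"z":-0.018,"wx":-14,"wy":0,"wz":-14.5},{"x":0.033,"y":0.039,"z":-0.028,"wx":-17.5,"wy":0,"wz":-18},{"x":0.045,"y":0.054,"z":-0.04,"wx":-22,"wy":0,"wz":-23},{"x":0.058,"y":0.069,"z":-0.052,"wx":-27,"wy":0,"wz":-28},{"x":0.066,"y":0.086,"z":-0.06,"wx":-30.5,"wy":0,"wz":-32},{"x":0.075,"y":0.103,"z":-0.068,"wx":-34,"wy":0,"wz":-35},{"x":0.075,"y":0.103,"z":-0.068,"wx":-34,"wy":0,"wz":-35}]'
cat > nxt.py <<'E'
from plan import *
for g,az in (([.58,-.08],-36),([.60,-.055],-20),([.605,-.02],-6),([.63,0],-6)): 
    g=np.array([*g,.045]); row(g,tool(az,44,1))
E
python3 nxt.py
```

```text
time: 8.13
position: [0.5906, -0.0872, 0.0306]
tool_rot: [0.743, 2.275, -0.299]
ft_force: [0.2, 0.7, -0.4]
grip_width: 0.679
grip_force: 24.9
tcp [ 0.5906 -0.0872  0.0306] -> [ 0.5905 -0.0876  0.0315] d mm [-0.8 -0.4 -0.6] w deg [-0.04  0.04 -0.16] t 8.13 j [ 0.68  0.19 -0.99  2.33  1.44  0.73 -0.49] F [ 0.2  0.7 -0.4] w 59.1 gf 24.9
tcp [ 0.5906 -0.0872  0.0306] -> [ 0.6122 -0.0594  0.0315] d mm [-1.4 35.1  0.1] w deg [-11.16   0.05 -11.67] t 8.13 j [ 0.68  0.19 -0.99  2.33  1.44  0.73 -0.49] F [ 0.2  0.7 -0.4] w 59.1 gf 24.9
tcp [ 0.5906 -0.0872  0.0306] -> [ 0.6179 -0.0214  0.0315] d mm [ 11.4  69.3 -12.3] w deg [-20.89   0.06 -21.73] t 8.13 j [ 0.68  0.19 -0.99  2.33  1.44  0.73 -0.49] F [ 0.2  0.7 -0.4] w 59.1 gf 24.9
tcp [ 0.5906 -0.0872  0.0306] -> [ 0.6429 -0.0014  0.0315] d mm [  5.4 100.2  -6.4] w deg [-20.89   0.06 -21.73] t 8.13 j [ 0.68  0.19 -0.99  2.33  1.44  0.73 -0.49] F [ 0.2  0.7 -0.4] w 59.1 gf 24.9
```

Tracking well. I'll go on to just in front of the drop and look there.

```bash

python3 -m handwheel '[{"x":0,"y":0.017,"z":0,"wx":-5.5,"wy":0,"wz":-6},{"x":-0.001,"y":0.035,"z":0,"wx":-11,"wy":0,"wz":-11.5},{"x":0.005,"y":0.052,"z":-0.006,"wx":-16,"wy":0,"wz":-16.5},{"x":0.011,"y":0.069,"z":-0.012,"wx":-21,"wy":0,"wz":-21.7},{"x":0.008,"y":0.085,"z":-0.009,"wx":-21,"wy":0,"wz":-21.7},{"x":0.008,"y":0.085,"z":-0.009,"wx":-21,"wy":0,"wz":-21.7}]'
python3 nxt.py|tail -1; python3 - <<'E'
from h import *
p=[.684,-.0025,np.radians(-5.8)]
wrist('w6'); d=W(p,[[-.0415,0,0],[-.0415,0,.14],[-.0415+.004,.02,.094],[-.0415+.004,-.02,.094],[-.0415+.024,0,.08],[-.0565,0,.14],[-.0775,0,.172]])
print(proj('w6',d).round(1).tolist())
from bench import ctrl
T=ctrl.get_image('scene')['image']; np.save('s6.npy',T)
cv2.imwrite('pics/m6.png',np.vstack([cv2.resize(C['w6']['im'][:330],(640,330)),cv2.resize(T[150:300,240:440],(360,270))[:, :].copy() if 0 else np.pad(cv2.resize(T[160:290,260:420],(332,270)),((0,0),(0,308),(0,0)))])[:,:,::-1])
E
```

```text
time: 8.63
position: [0.6319, -0.0128, 0.032]
tool_rot: [0.13, 2.368, -0.05]
ft_force: [0.8, -0.0, -0.8]
grip_width: 0.678
grip_force: 24.9
tcp [ 0.6319 -0.0128  0.032 ] -> [ 0.6429 -0.0014  0.0315] d mm [-6.6 12.5  7.1] w deg [-0.09  0.13 -0.23] t 8.63 j [ 0.82  0.12 -0.95  2.37  1.86  0.24 -0.4 ] F [ 0.8 -0.  -0.8] w 59.0 gf 24.9
[[343.6, 195.4], [352.8, 426.0], [381.7, 333.3], [315.6, 333.4], [345.8, 314.9], [355.2, 430.0], [364.2, 539.3]]
```

View pics/m6.png

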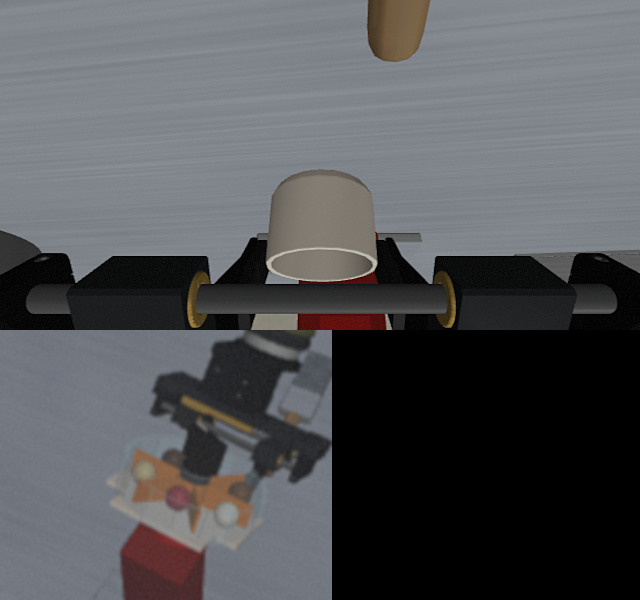

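The wrist view shows the cup upright in the fingers, with the rim centred at (322,264). The dispenser foot's front edge runs from (257,237) to (421,239), with the red walls behind the cup. I'll check the dispenser pose against that edge.

```bash
python3 - <<'E'
from h import *
C['w6']=np.load('w6.npz')
for p in ([.684,-.0025,-5.8],[.681,-.0025,-5.8],[.684,-.0025,-6.5]):
    q=[p[0],p[1],np.radians(p[2])]; print(p,proj('w6',W(q,[[.025,.075,.012],[.025,-.075,.012],[.025,.075,0],[.025,-.075,0]])).round(1).tolist())
im=C['w6']['im'].astype(int)
# red segment on rows, bright foot strip edges
for v in (286,300,315,325):
    r=(im[v,:,0]>90)&(im[v,:,1]<40); u=np.where(r)[0]; print(v,u.min() if len(u) else None,u.max() if len(u) else None)
print(im[225:250,270].sum(1)//3, im[225:250,405].sum(1)//3); print(im[237,245:262].sum(1)//3,im[237,412:430].sum(1)//3)
E
```

```text
[0.684, -0.0025, -5.8] [[424.0, 243.4], [256.6, 244.1], [421.9, 231.1], [257.8, 231.8]]
[0.681, -0.0025, -5.8] [[424.5, 242.2], [255.6, 242.9], [422.5, 229.8], [256.9, 230.5]]
[0.684, -0.0025, -6.5] [[423.3, 243.8], [256.1, 243.7], [421.3, 231.5], [257.3, 231.4]]
286 None None
300 None None
315 None None
325 320 370
[84 86 86 85 87 88 88 89 91 93 92 91 92 93 93 93 93 94 95 94 95 95 96 94
 96] [134 131 131 132 133 129 129 129  59  89  95  93  96  96  95  97 104 124
 138 134 133 132 133 133 135]
[134 132 133 133 136 136 120  84  58  59  79  83  63  90  93  92  91] [ 96  95  95  95  96  97  95  92 102 126 137 136 135 136 136 135 136 135]
```

```bash
python3 - <<'E'
from plan import *
C['w6']=np.load('w6.npz'); zb=.0320-.0137
c=back('w6',[321.5,264],.046+zb); print("cup",c)
from bench import ctrl
s=ctrl.get_state(); t=np.array(s["position"]); h=np.array([np.cos(np.radians(-6)),np.sin(np.radians(-6))]); d=c[:2]-t[:2]; print("ahead",d@h,"left",d@[-h[1],h[0]])
drop=np.array([.6427,.0005]); Rt=tool(-6,44,1)
for c0 in (c,):
    mv=np.r_[drop-c0[:2],0]; g=t-Rt[:,2]*.0187+mv
    g[2]=.045;row(g-[.006,0,0],Rt); row(g,Rt); g[2]=.0275; row(g,Rt)
E
```

```text
cup [ 0.60240925 -0.01040643  0.0643    ]
ahead -0.028431276042504568 left -0.0011793708513950865
tcp [ 0.6308 -0.0122  0.0313] -> [ 0.6651 -0.0013  0.0315] d mm [-23.8  14.6  22.7] w deg [-0.08  0.05 -0.29] t 8.73 j [ 0.82  0.12 -0.95  2.37  1.86  0.24 -0.4 ] F [-0.2 -0.1 -1.9] w 59.1 gf 24.9
tcp [ 0.6308 -0.0122  0.0313] -> [ 0.6711 -0.0013  0.0315] d mm [-28.1  15.2  26.8] w deg [-0.08  0.05 -0.29] t 8.73 j [ 0.82  0.12 -0.95  2.37  1.86  0.24 -0.4 ] F [-0.2 -0.1 -1.9] w 59.1 gf 24.9
tcp [ 0.6308 -0.0122  0.0313] -> [ 0.6711 -0.0013  0.014 ] d mm [-15.9  15.2  39.4] w deg [-0.08  0.05 -0.29] t 8.73 j [ 0.82  0.12 -0.95  2.37  1.86  0.24 -0.4 ] F [-0.2 -0.1 -1.9] w 59.1 gf 24.9
```

```bash

python3 -m handwheel '[{"x":-0.012,"y":0.007,"z":0.011,"wx":0,"wy":0,"wz":-0.3},{"x":-0.024,"y":0.0145,"z":0.0225,"wx":0,"wy":0,"wz":-0.3},{"x":-0.024,"y":0.0145,"z":0.0225,"wx":0,"wy":0,"wz":-0.3},{"x":-0.024,"y":0.0145,"z":0.0225,"wx":0,"wy":0,"wz":-0.3}]'
python3 -m handwheel '[{"x":0.004,"y":0,"z":0.004,"wx":0,"wy":0,"wz":0},{"x":0.008,"y":0,"z":0.008,"wx":0,"wy":0,"wz":0},{"x":0.0105,"y":0,"z":0.0105,"wx":0,"wy":0,"wz":0},{"x":0.0105,"y":0,"z":0.0105,"wx":0,"wy":0,"wz":0}]'
python3 -c "
from h import *
row([.652,-.0001,.0275],tool(-6,44,1))"
```

```text
time: 9.07
position: [0.665, 0.0, 0.0315]
tool_rot: [0.122, 2.371, -0.05]
ft_force: [-0.2, -0.6, -1.3]
grip_width: 0.673
grip_force: 24.9
time: 9.4
position: [0.6631, -0.001, 0.0154]
tool_rot: [0.121, 2.373, -0.052]
ft_force: [-0.6, 0.3, -1.7]
grip_width: 0.678
grip_force: 24.9
tcp [ 0.6631 -0.001   0.0154] -> [ 0.6649 -0.0015  0.014 ] d mm [-0.4 -0.2  2.3] w deg [-0.02 -0.09  0.15] t 9.4 j [ 0.76  0.27 -0.94  2.31  1.88  0.36 -0.37] F [-0.6  0.3 -1.7] w 59.0 gf 24.9
```

```bash

python3 -m handwheel '[{"x":0.0005,"y":0,"z":0.0025,"wx":0,"wy":0,"wz":0},{"x":0.0005,"y":0,"z":0.0025,"wx":0,"wy":0,"wz":0}]'
python3 -m handwheel '[{"x":0,"y":0,"z":0,"wx":0,"wy":0,"wz":0},{"x":0,"y":0,"z":0,"wx":0,"wy":0,"wz":0},{"x":0,"y":0,"z":0,"wx":0,"wy":0,"wz":0},{"x":0,"y":0,"z":0,"wx":0,"wy":0,"wz":0},{"x":0,"y":0,"z":0,"wx":0,"wy":0,"wz":0},{"x":0,"y":0,"z":0,"wx":0,"wy":0,"wz":0}]' 0.087
python3 -m handwheel '[{"x":0.007,"y":0,"z":-0.007,"wx":0,"wy":0,"wz":0},{"x":0.014,"y":0,"z":-0.014,"wx":0,"wy":0,"wz":0},{"x":0.014,"y":0,"z":-0.044,"wx":0,"wy":0,"wz":0},{"x":0.014,"y":0,"z":-0.074,"wx":0,"wy":0,"wz":0},{"x":0.014,"y":0,"z":-0.074,"wx":0,"wy":0,"wz":0}]'
python3 - <<'E'
from plan import *
C['w6']=np.load('w6.npz')
from h import wrist
row([.652,-.0001,.0275],tool(-6,44,1)); wrist('w7')
im=C['w7']['im']; g=cv2.cvtColor(im,cv2.COLOR_RGB2GRAY)
d=np.array([.6427,.0005]); th=np.linspace(0,6.28,9)[:,None]
for cx in (.6427,.637): print(cx,proj('w7',np.array([cx,.0005,.046])+.0305*np.c_[np.cos(th),np.sin(th),0*th]).round().tolist(), proj('w7',np.array([cx,.0005,0])+.0305*np.c_[np.cos(th),np.sin(th),0*th]).round().tolist())
cv2.imwrite('pics/m7.png',im[100:350,150:500,::-1].repeat(2,0).repeat(2,1))
E
```

```text
time: 9.57
position: [0.666, -0.0013, 0.0147]
tool_rot: [0.121, 2.371, -0.052]
ft_force: [0.0, 0.0, -2.1]
grip_width: 0.681
grip_force: 24.9
time: 10.07
position: [0.6663, -0.001, 0.0151]
tool_rot: [0.121, 2.37, -0.052]
ft_force: [0.8, 0.3, 0.8]
grip_width: 0.976
grip_force: 0.0
time: 10.48
position: [0.6032, 0.0056, 0.0573]
tool_rot: [0.121, 2.372, -0.051]
ft_force: [-0.3, -0.6, -0.3]
grip_width: 0.994
grip_force: 0.0
tcp [0.6032 0.0056 0.0573] -> [ 0.6649 -0.0015  0.014 ] d mm [-14.7  -0.6  74.3] w deg [ 0.02 -0.06  0.17] t 10.48 j [ 0.82 -0.07 -0.97  2.41  1.39  0.13 -0.04] F [-0.3 -0.6 -0.3] w 86.5 gf 0.0
0.6427 [[325.0, 251.0], [349.0, 247.0], [360.0, 236.0], [348.0, 225.0], [317.0, 221.0], [289.0, 228.0], [283.0, 239.0], [298.0, 248.0], [325.0, 251.0]] [[325.0, 205.0], [347.0, 199.0], [357.0, 186.0], [346.0, 172.0], [317.0, 167.0], [292.0, 175.0], [286.0, 190.0], [300.0, 201.0], [324.0, 205.0]]
0.637 [[324.0, 249.0], [349.0, 244.0], [360.0, 233.0], [348.0, 222.0], [316.0, 218.0], [287.0, 224.0], [281.0, 236.0], [297.0, 246.0], [324.0, 249.0]] [[324.0, 202.0], [347.0, 196.0], [357.0, 182.0], [345.0, 168.0], [316.0, 163.0], [291.0, 171.0], [285.0, 186.0], [299.0, 198.0], [324.0, 202.0]]
```

View pics/m7.png

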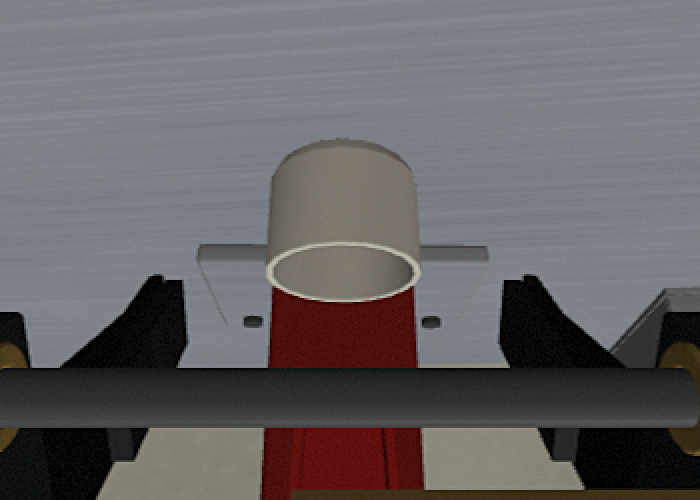

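The cup stands at the drop point: the rim is centred at (322,235.5), where a cup at (0.6427, 0.0005) projects, and it is aligned with the foot. Next is the knob.

```bash
sed -i 's/^p=.*/p=[.684,-.0035,np.radians(-5.8)]/' plank.py; cat > k1.py <<'E'
from plank import *; import plan
from bench import ctrl
s=ctrl.get_state(); seed=np.array(s["joint_positions"]); Aw=Rz@AX
th=np.linspace(0,2*np.pi,40); K=W(p,np.array([np.array([0,0,.185])+AX*h+.023*(np.cos(t)*EX+np.sin(t)*EY) for h in(.04,.074) for t in th[::4]])); plan.O=np.vstack([plan.O,K])
for g,ph,bo in (([.52,.01,.13],0,0),([.50,.01,.22],0,0),([.52,.01,.33],20,0),(G,58,.12),(G,58,.03),(G,58,0)):
    Rt=kr(ph,1) ; g=np.array(g)+Aw*bo; e,m,q=ik(g,Rt,1,seed=seed); 
    if e<3: seed=q
    print(np.round(min(plan.clear(g,Rt))*1000),round(e,1),round(m,2),q.round(2),end=' '); row(g,Rt)
E
python3 k1.py
```

```text
Traceback (most recent call last):
  File "k1.py", line 3, in <module>
    s=ctrl.get_state(); seed=np.array(s["joint_positions"]); Aw=Rz@AX
                                                                ^^
NameError: name 'Rz' is not defined. Did you mean: 'R'?
```

```bash
sed -i '2s/.*/p=[.684,-.0035,np.radians(-5.8)]; Rz=R.from_euler("z",p[2]).as_matrix()/' plank.py; python3 k1.py
```

```text
86.0 4.4 0.0 [ 0.16 -0.3  -0.3   2.45  0.14  0.4   1.21] tcp [0.6035 0.0058 0.0599] -> [0.5307 0.0089 0.1147] d mm [ 14.   -4.6 -90. ] w deg [-0.18  9.17 -0.01] t 10.53 j [ 0.82 -0.08 -0.97  2.41  1.38  0.13 -0.03] F [-0.2 -0.  -0.3] w 87.0 gf 0.0
96.0 39.7 0.0 [-0.14 -0.3  -0.05  2.23  0.25  0.75  1.12] tcp [0.6035 0.0058 0.0599] -> [0.5107 0.0089 0.2047] d mm [ -34.4   -6.8 -168.4] w deg [-0.18  9.17 -0.01] t 10.53 j [ 0.82 -0.08 -0.97  2.41  1.38  0.13 -0.03] F [-0.2 -0.  -0.3] w 87.0 gf 0.0
121.0 36.7 0.0 [-0.13 -0.3  -0.05  1.96  0.18  1.01  1.57] tcp [0.6035 0.0058 0.0599] -> [0.5307 0.0089 0.3147] d mm [-125.3   -5.  -233.5] w deg [ -1.78   9.05 -19.97] t 10.53 j [ 0.82 -0.08 -0.97  2.41  1.38  0.13 -0.03] F [-0.2 -0.  -0.3] w 87.0 gf 0.0
89.0 6.4 0.0 [-0.09 -0.3  -0.05  2.    0.16  0.87  2.27] tcp [0.6035 0.0058 0.0599] -> [0.5908 0.006  0.3188] d mm [-171.3   -1.8 -194.5] w deg [ -4.8    8.29 -57.89] t 10.53 j [ 0.82 -0.08 -0.97  2.41  1.38  0.13 -0.03] F [-0.2 -0.  -0.3] w 87.0 gf 0.0
0.0 0.0 0.12 [ 0.11 -0.18 -0.2   2.07  0.13  0.65  2.3 ] tcp [0.6035 0.0058 0.0599] -> [0.6422 0.0007 0.245 ] d mm [-157.    -1.5 -105.7] w deg [ -4.8    8.29 -57.89] t 10.53 j [ 0.82 -0.08 -0.97  2.41  1.38  0.13 -0.03] F [-0.2 -0.  -0.3] w 87.0 gf 0.0
0.0 0.0 0.17 [ 0.06 -0.13 -0.16  2.08  0.17  0.59  2.27] tcp [0.6035 0.0058 0.0599] -> [ 0.6593 -0.001   0.2205] d mm [-152.2   -1.4  -76.1] w deg [ -4.8    8.29 -57.89] t 10.53 j [ 0.82 -0.08 -0.97  2.41  1.38  0.13 -0.03] F [-0.2 -0.  -0.3] w 87.0 gf 0.0
```

```bash
cat > k2.py <<'E'
from plank import *; import plan,sys
from bench import ctrl
s=ctrl.get_state(); seed=np.array(s["joint_positions"]); Aw=Rz@AX
th=np.linspace(0,2*np.pi,40); K=W(p,np.array([np.array([0,0,.185])+AX*h+.023*(np.cos(t)*EX+np.sin(t)*EY) for h in(.04,.074) for t in th[::4]])); plan.O=np.vstack([plan.O,K])
def TR(t,ph): return tool(-5.8,t,1)@R.from_euler('z',-ph,degrees=True).as_matrix()
for g,t,ph,bo in (([.57,.01,.09],35,0,0),([.535,.01,.13],22,0,0),([.51,.01,.21],10,10,0),([.53,.01,.32],10,30,0),([.57,.01,.34],20,45,0),(G,35,58,.09),(G,35,58,.03),(G,35,58,0)):
    Rt=TR(t,ph) ; g=np.array(g)+Aw*bo; e,m,q=ik(g,Rt,1,seed=seed); 
    if e<3: seed=q
    print(np.round(min(plan.clear(g,Rt))*1000),round(e,1),round(m,2),q.round(2),end=' '); row(g,Rt)
E
python3 k2.py
```

```text
40.0 0.0 0.02 [ 0.26 -0.12 -0.37  2.43  0.38  0.24  1.  ] tcp [0.6035 0.0058 0.0599] -> [0.5807 0.0089 0.0747] d mm [  6.2   0.7 -26.7] w deg [-0.18  9.17 -0.01] t 10.53 j [ 0.82 -0.08 -0.97  2.41  1.38  0.13 -0.03] F [-0.2 -0.  -0.3] w 87.0 gf 0.0
59.0 0.0 0.15 [ 0.1  -0.15 -0.21  2.23  0.08  0.68  1.3 ] tcp [0.6035 0.0058 0.0599] -> [0.542  0.0093 0.1127] d mm [  7.4  -3.  -80.8] w deg [-0.17 22.17 -0.03] t 10.53 j [ 0.82 -0.08 -0.97  2.41  1.38  0.13 -0.03] F [-0.2 -0.  -0.3] w 87.0 gf 0.0
85.0 0.0 0.19 [ 0.06 -0.11 -0.14  1.96  0.02  1.13  1.55] tcp [0.6035 0.0058 0.0599] -> [0.5132 0.0097 0.1916] d mm [ -27.1   -5.8 -157.3] w deg [-3.15 34.07 -9.75] t 10.53 j [ 0.82 -0.08 -0.97  2.41  1.38  0.13 -0.03] F [-0.2 -0.  -0.3] w 87.0 gf 0.0
97.0 0.0 0.2 [ 0.02 -0.1  -0.11  1.71  0.02  1.36  1.9 ] tcp [0.6035 0.0058 0.0599] -> [0.5332 0.0097 0.3016] d mm [-118.    -4.  -222.4] w deg [ -9.11  33.34 -29.15] t 10.53 j [ 0.82 -0.08 -0.97  2.41  1.38  0.13 -0.03] F [-0.2 -0.  -0.3] w 87.0 gf 0.0
92.0 0.0 0.14 [-0.02 -0.16 -0.08  1.76  0.06  1.19  2.14] tcp [0.6035 0.0058 0.0599] -> [0.5764 
[... 236 characters left out ...]
6035 0.0058 0.0599] -> [0.6079 0.0042 0.2942] d mm [-166.5   -1.7 -164.9] w deg [ -4.8    8.29 -57.89] t 10.53 j [ 0.82 -0.08 -0.97  2.41  1.38  0.13 -0.03] F [-0.2 -0.  -0.3] w 87.0 gf 0.0
0.0 0.0 0.12 [-0.06 -0.18 -0.05  2.07  0.18  0.66  2.26] tcp [0.6035 0.0058 0.0599] -> [0.6422 0.0007 0.245 ] d mm [-157.    -1.5 -105.7] w deg [ -4.8    8.29 -57.89] t 10.53 j [ 0.82 -0.08 -0.97  2.41  1.38  0.13 -0.03] F [-0.2 -0.  -0.3] w 87.0 gf 0.0
0.0 0.0 0.17 [-0.05 -0.13 -0.05  2.08  0.2   0.59  2.25] tcp [0.6035 0.0058 0.0599] -> [ 0.6593 -0.001   0.2205] d mm [-152.2   -1.4  -76.1] w deg [ -4.8    8.29 -57.89] t 10.53 j [ 0.82 -0.08 -0.97  2.41  1.38  0.13 -0.03] F [-0.2 -0.  -0.3] w 87.0 gf 0.0
```

```bash

python3 -m handwheel '[{"x":0.006,"y":0,"z":-0.027,"wx":0,"wy":6,"wz":0},{"x":0.006,"y":0,"z":-0.054,"wx":0,"wy":12,"wz":0},{"x":0.007,"y":-0.003,"z":-0.08,"wx":0,"wy":18,"wz":0},{"x":0.007,"y":-0.003,"z":-0.09,"wx":0,"wy":22,"wz":0},{"x":-0.010,"y":-0.004,"z":-0.12,"wx":-1,"wy":27,"wz":-4},{"x":-0.027,"y":-0.006,"z":-0.157,"wx":-3,"wy":34,"wz":-10},{"x":-0.055,"y":-0.006,"z":-0.18,"wx":-5,"wy":34,"wz":-16},{"x":-0.085,"y":-0.005,"z":-0.20,"wx":-7,"wy":34,"wz":-22},{"x":-0.118,"y":-0.004,"z":-0.222,"wx":-9,"wy":33,"wz":-29},{"x":-0.118,"y":-0.004,"z":-0.222,"wx":-9,"wy":33,"wz":-29}]'
python3 k2.py | tail -5
```

```text
time: 11.37
position: [0.5406, -0.0038, 0.2473]
tool_rot: [-0.289, 2.803, -0.133]
ft_force: [1.1, 0.0, -0.4]
grip_width: 1.003
grip_force: 0.0
97.0 0.0 0.2 [ 0.04 -0.1  -0.13  1.71  0.02  1.36  1.91] tcp [ 0.5406 -0.0038  0.2473] -> [0.5332 0.0097 0.3016] d mm [-12.5   7.8 -54.5] w deg [ -5.06   7.71 -12.27] t 11.37 j [ 0.28 -0.21 -0.34  1.92  0.01  1.09  1.71] F [ 1.1  0.  -0.4] w 87.2 gf 0.0
92.0 0.0 0.14 [-0.01 -0.16 -0.09  1.76  0.06  1.19  2.14] tcp [ 0.5406 -0.0038  0.2473] -> [0.5764 0.0094 0.3224] d mm [-58.8  -3.  -60.3] w deg [ -0.81  -1.58 -27.17] t 11.37 j [ 0.28 -0.21 -0.34  1.92  0.01  1.09  1.71] F [ 1.1  0.  -0.4] w 87.2 gf 0.0
59.0 0.0 0.02 [-0.06 -0.28 -0.06  2.05  0.16  0.78  2.27] tcp [ 0.5406 -0.0038  0.2473] -> [0.6079 0.0042 0.2942] d mm [-78.5 -10.3 -23.1] w deg [  8.78 -13.75 -39.71] t 11.37 j [ 0.28 -0.21 -0.34  1.92  0.01  1.09  1.71] F [ 1.1  0.  -0.4] w 87.2 gf 0.0
0.0 0.0 0.12 [-0.06 -0.18 -0.05  2.07  0.18  0.66  2.26] tcp [ 0.5406 -0.0038  0.2473] -> [0.6422 0.0007 0.245 ] d mm [-94.6 -13.9  34.6] w deg [  8.78 -13.75 -39.71] t 11.37 j [ 0.28 -0.21 -0.34  1.92  0.01  1.09  1.71] F [ 1.1  0.  -0.4] w 87.2 gf 0.0
0.0 0.0 0.17 [-0.05 -0.13 -0.05  2.08  0.2   0.59  2.25] tcp [ 0.5406 -0.0038  0.2473] -> [ 0.6593 -0.001   0.2205] d mm [-102.7  -15.7   63.4] w deg [  8.78 -13.75 -39.71] t 11.37 j [ 0.28 -0.21 -0.34  1.92  0.01  1.09  1.71] F [ 1.1  0.  -0.4] w 87.2 gf 0.0
```

Joint configuration is good. Next, to the pre-grasp above the knob.

```bash

python3 -m handwheel '[{"x":-0.02,"y":0,"z":-0.03,"wx":0,"wy":0,"wz":-7},{"x":-0.04,"y":-0.002,"z":-0.06,"wx":0,"wy":-1,"wz":-14},{"x":-0.059,"y":-0.003,"z":-0.06,"wx":0,"wy":-2,"wz":-21},{"x":-0.059,"y":-0.003,"z":-0.06,"wx":0,"wy":-2,"wz":-27},{"x":-0.069,"y":-0.007,"z":-0.04,"wx":4,"wy":-7,"wz":-33},{"x":-0.078,"y":-0.010,"z":-0.023,"wx":8.8,"wy":-13.8,"wz":-39.7},{"x":-0.078,"y":-0.010,"z":-0.023,"wx":8.8,"wy":-13.8,"wz":-39.7},{"x":-0.078,"y":-0.010,"z":-0.023,"wx":8.8,"wy":-13.8,"wz":-39.7},{"x":-0.078,"y":-0.010,"z":-0.023,"wx":8.8,"wy":-13.8,"wz":-39.7}]' 0.06
python3 k2.py | tail -3
python3 - <<'E'
from h import *
wrist('w8'); from plank import *
im=C['w8']['im']; 
from knob import box
b=box(p[0],p[1],np.radians(58),.062,p[2]); print(proj('w8',b).round().tolist())
m=(im.max(2)<45).astype(np.uint8); 
print("\n".join("".join("#" if im[v:v+4,u:u+4].max(2).mean()<50 else ("o" if im[v:v+4,u:u+4].mean()>180 else ".") for u in range(200,460,4)) for v in range(80,330,6)))
E
```

```text
time: 12.12
position: [0.6082, 0.0041, 0.292]
tool_rot: [-1.13, 2.327, -0.433]
ft_force: [0.4, 0.2, 1.2]
grip_width: 0.694
grip_force: 0.0
59.0 0.0 0.02 [-0.06 -0.28 -0.06  2.05  0.16  0.78  2.27] tcp [0.6082 0.0041 0.292 ] -> [0.6079 0.0042 0.2942] d mm [-0.6 -0.8 -1.9] w deg [-0.2   0.02 -0.36] t 12.12 j [ 0.2  -0.28 -0.28  1.99  0.05  0.82  2.36] F [0.4 0.2 1.2] w 60.4 gf 0.0
0.0 0.0 0.12 [-0.05 -0.18 -0.06  2.07  0.18  0.66  2.26] tcp [0.6082 0.0041 0.292 ] -> [0.6422 0.0007 0.245 ] d mm [-0.6 -0.6 58.1] w deg [-0.2   0.02 -0.36] t 12.12 j [ 0.2  -0.28 -0.28  1.99  0.05  0.82  2.36] F [0.4 0.2 1.2] w 60.4 gf 0.0
0.0 0.0 0.17 [-0.05 -0.13 -0.05  2.08  0.2   0.59  2.25] tcp [0.6082 0.0041 0.292 ] -> [ 0.6593 -0.001   0.2205] d mm [-0.6 -0.5 88.1] w deg [-0.2   0.02 -0.36] t 12.12 j [ 0.2  -0.28 -0.28  1.99  0.05  0.82  2.36] F [0.4 0.2 1.2] w 60.4 gf 0.0
scene [348 205  21  26 360] [357.25277778 218.6       ]
top [254 148  20  23 235] [264.28510638 158.34468085]
0.062 [ 0.68734369 -0.00228502  0.81913268] 46.932845216153055 245.4375 {'scene': 360, 'top': 235}
0.066 [ 0.69103    -0.
[... 2273 characters left out ...]
...................##########.....######
.#....###########...........................###########....#..###
.#..############.............................############......##
#############################################################...#
##############################################################..#
.................................................................
.................................................................
.................................................................
.############...................................############.....
#############...................................############....#
############....................................##############.##
```

```bash
python3 - <<'E'
from h import *
C['w8']=np.load('w8.npz'); im=C['w8']['im'].max(2).astype(int)
for v in range(162,242,4):
    print(v," ".join(f"{x*100//256:2d}" for x in im[v,296:346:2]))
E
```

```text
162 48 76 74 70 71 52 38 63 73 73 73 73 73 73 73 73 73 75 63 39 65 69 76 73 74
166 74 73 73 74 72 70 62 39 62 75 74 73 73 73 74 73 75 61 39 69 69 75 73 73 73
170 73 73 73 73 74 76 68 65 41 47 68 39 41 43 41 43 51 40 72 70 75 73 73 73 73
174 73 73 73 73 73 73 75 68 74  7  2  3  3  2  5  3  5 76 60 68 73 73 73 73 74
178 73 73 73 73 73 75 53 46 64  0  3  2  3  2  5  3  0 25 59 41 63 74 73 73 73
182 75 75 75 75 74 67 60 19  5  7  8  1 84 76  3  7  5  7  2 29 61 64 53 53 54
186 42 42 43 42 42 57  4  7  7  6  8  2 68 79  0  9  3  7  9  7 30 55 41 42 41
190 73 71 71 72 74 59  7  7  7  5  8  2 61 79  0  9  6  7  7  8  7 56 69 69 69
194 42 42 42 41 41 25  7  8  9  5  8  4 62 78 13  9  5  7  8  8  4 55 74 73 73
198 47 48 45 46 43 35  7  8  8  6  7  5 58 80 18  8  5  8  8  8  1 71 73 73 74
202 53 54 51 48 46 44 34  5  8  3  8  7  7  9  8  8  6  3  8  4 64 74 73 73 73
206 60 57 54 51 48 45 41 44 37  3  8  9  9  8  8  8  5 10 50 59 38 62 74 73 73
210 54 53 52 48 48 46 41 72 71 46  5  7 10  9  8  7  5 37 76 70 67 37 54 75 72
214 74 74 75 75 53 44 71 69 76 49  6  8  8  9  9  8  3 23 77 75 68 71 39 45 75
218 73 73 75 47 48 71 69 74 73 63  5  8 10  8  8  7  5 12 46 43 41 56 71 51 37
222 74 75 42 51 70 69 74 73 73 64  5 10  9  7  7  7  5 14 58 55 54 53 53 69 64
226 75 41 53 70 70 73 72 73 73 65  2  9  7  9  9  7  5  9 65 60 59 58 54 53 63
230 37 60 69 72 74 73 73 73 73 73 80 57 50 45 56 59 66 72 69 70 67 63 59 55 50
234 60 69 72 73 73 73 73 73 73 73 73 73 73 74 65 70 72 73 73 72 70 67 63 55 71
238 67 70 72 73 73 74 74 74 74 70 58 65 74 73 73 73 69 71 73 71 69 66 71 73 72
```

```bash

python3 -m handwheel '[{"x":0.0005,"y":0.001,"z":0.02,"wx":-0.2,"wy":0,"wz":-2.5},{"x":0.0005,"y":0.001,"z":0.04,"wx":-0.2,"wy":0,"wz":-2.5},{"x":0.0005,"y":0.001,"z":0.06,"wx":-0.2,"wy":0,"wz":-2.5},{"x":0.0005,"y":0.001,"z":0.075,"wx":-0.2,"wy":0,"wz":-2.5},{"x":0.0005,"y":0.001,"z":0.083,"wx":-0.2,"wy":0,"wz":-2.5},{"x":0.0005,"y":0.001,"z":0.083,"wx":-0.2,"wy":0,"wz":-2.5},{"x":0.0005,"y":0.001,"z":0.083,"wx":-0.2,"wy":0,"wz":-2.5}]' 0.06
python3 k2.py | tail -1
python3 -m handwheel '[{"x":0,"y":0,"z":0,"wx":0,"wy":0,"wz":0},{"x":0,"y":0,"z":0,"wx":0,"wy":0,"wz":0},{"x":0,"y":0,"z":0,"wx":0,"wy":0,"wz":0},{"x":0,"y":0,"z":0,"wx":0,"wy":0,"wz":0},{"x":0,"y":0,"z":0,"wx":0,"wy":0,"wz":0},{"x":0,"y":0,"z":0,"wx":0,"wy":0,"wz":0},{"x":0,"y":0,"z":0,"wx":0,"wy":0,"wz":0},{"x":0,"y":0,"z":0,"wx":0,"wy":0,"wz":0}]' 0.0 30
python3 k2.py | tail -1
```

```text
time: 12.75
position: [0.6572, 0.0003, 0.2257]
tool_rot: [-1.185, 2.303, -0.444]
ft_force: [0.7, -0.8, 0.1]
grip_width: 0.692
grip_force: 0.0
0.0 0.0 0.17 [-0.05 -0.13 -0.05  2.08  0.2   0.59  2.25] tcp [6.572e-01 3.000e-04 2.257e-01] -> [ 0.6593 -0.001   0.2205] d mm [1.5 0.5 5.5] w deg [-0.07  0.22  2.19] t 12.75 j [ 0.21 -0.13 -0.3   2.01  0.12  0.66  2.35] F [ 0.7 -0.8  0.1] w 60.2 gf 0.0
time: 13.42
position: [0.6563, 0.0003, 0.2248]
tool_rot: [-1.186, 2.303, -0.444]
ft_force: [-0.7, 0.1, -0.2]
grip_width: 0.167
grip_force: 0.0
0.0 0.0 0.17 [-0.05 -0.13 -0.05  2.08  0.2   0.59  2.25] tcp [6.563e-01 3.000e-04 2.248e-01] -> [ 0.6593 -0.001   0.2205] d mm [ 0.8 -0.5  5.3] w deg [-0.06  0.22  2.24] t 13.42 j [ 0.21 -0.13 -0.3   2.01  0.12  0.66  2.35] F [-0.7  0.1 -0.2] w 14.5 gf 0.0
```

```bash

python3 -m handwheel '[{"x":0,"y":0,"z":0,"wx":0,"wy":0,"wz":0},{"x":0,"y":0,"z":0,"wx":0,"wy":0,"wz":0},{"x":0,"y":0,"z":0,"wx":0,"wy":0,"wz":0}]' 0.0 40
python3 -m handwheel '[{"x":0,"y":0,"z":0,"wx":0,"wy":0,"wz":6},{"x":0,"y":0,"z":0,"wx":0,"wy":0,"wz":12},{"x":0,"y":0,"z":0,"wx":0,"wy":0,"wz":18},{"x":0,"y":0,"z":0,"wx":0,"wy":0,"wz":24},{"x":0,"y":0,"z":0,"wx":0,"wy":0,"wz":30}]'
python3 k2.py | tail -1
```

```text
time: 13.67
position: [0.6564, 0.0003, 0.2248]
tool_rot: [-1.186, 2.303, -0.444]
ft_force: [-0.4, 0.5, -0.3]
grip_width: 0.016
grip_force: 0.0
time: 14.08
position: [0.6564, 0.0003, 0.2248]
tool_rot: [-0.534, 2.489, -0.244]
ft_force: [-1.1, 0.6, 0.0]
grip_width: 0.002
grip_force: 0.0
0.0 0.0 0.17 [-0.05 -0.13 -0.05  2.08  0.2   0.59  2.25] tcp [6.564e-01 3.000e-04 2.248e-01] -> [ 0.6593 -0.001   0.2205] d mm [ 0.5 -0.9  5.3] w deg [  0.     0.23 -28.05] t 14.08 j [ 0.26 -0.13 -0.35  2.01  0.11  0.66  1.83] F [-1.1  0.6  0. ] w 0.2 gf 0.0
```

The fingers shut to 0, so the bar was not between them. I have viewed all ten pictures, so I'll check from the image numbers where the tips and the bar are.

```bash
python3 - <<'E'
from h import *; from bench import ctrl
wrist('w9'); im=C['w9']['im']
print(C['w9']['K'].round(1).tolist())
s=ctrl.get_state();Rt=R.from_rotvec(s['tool_rot']).as_matrix();t=np.array(s['position'])
q=np.array([[0,0,0],[0,0,-.0187],[0,0,-.04],[.0095,0,0],[-.0095,0,0],[0,.05,-.0]]); print(proj('w9',t+q@Rt.T).round().tolist())
g=im.max(2).astype(int)
for v in range(150,320,4): print(v,"".join("%d"%min(9,g[v:v+2,u:u+2].mean()//26) for u in range(230,420,3)))
E
```

```text
[[324.4, 0.0, 321.1], [0.0, 324.4, 201.3], [0.0, 0.0, 1.0]]
[[322.0, 231.0], [322.0, 243.0], [322.0, 260.0], [322.0, 218.0], [322.0, 245.0], [398.0, 232.0]]
150 5555555667777777777723333333246677444444444443334457667775555555
154 5555656677777777777762333332476674444444444443334477766777755555
158 5556666677777777777777643357776674444444444443334777776677777655
162 5566666777777777777777777777776677754444444443357777777667777776
166 5566666577777777777777777777776677777544444433567777776767777775
170 5666644444777777777777777777776677777776444445577777444465667755
174 6666664444446777777777777777776677777777775565777644444466566655
178 6666776654444457777777777777776677777777777757744444446666666655
182 5556777766644444467777777777776677777777777764444446663333656665
186 5566776444566544444577777777776677777777775344444664333333355665
190 6556764555555666444444777775346644677776444444666333333333355665
194 6656755555555545665444446643446644447534444466676333334333345666
198 5657755566655554776664444100044446444444466677776333333333355666
202 565776566666655577776660000000000125434666
[... 1323 characters left out ...]
0000000000
282 0000000000000000000000003200003000023000000000000000000000000000
286 0000000000000000000000003211111111113000000000000000000000000000
290 0000000000000000000000003211111111113000000000000000000000000000
294 0000000000100100010000003211111111114100100000001000100000000000
298 1111111111111111111111114211121222124111111111111111111111111111
302 1111111111111111111111114222222222224111111111111111111111111111
306 1111111111111111111111114222222222224111111111111111111111111111
310 1111111111111111111111114322222222225111111111111111111111111111
314 1111111111111111111111115201113111115111111111111111111111111111
318 1111111111111111111111116301113111116111111111111111111111111111
```

Reading the numbers: the real finger tips sit about 25–30 mm short of the nominal TCP. The wrist tip row is v≈241, the earlier top views agree, and the pointer line is unobstructed. So the fingers closed above the bar, and the knob is untouched. I'll open, turn back and go deeper, watching the force.

```bash

python3 -m handwheel '[{"x":0,"y":0,"z":0,"wx":0,"wy":0,"wz":-6},{"x":0,"y":0,"z":0,"wx":0,"wy":0,"wz":-12},{"x":0,"y":0,"z":0,"wx":0,"wy":0,"wz":-18},{"x":0,"y":0,"z":0,"wx":0,"wy":0,"wz":-24},{"x":0,"y":0,"z":0,"wx":0,"wy":0,"wz":-30},{"x":0,"y":0,"z":0,"wx":0,"wy":0,"wz":-30}]' 0.06 30
python3 -m handwheel '[{"x":0.001,"y":0,"z":0.004,"wx":0,"wy":0,"wz":0},{"x":0.001,"y":0,"z":0.008,"wx":0,"wy":0,"wz":0},{"x":0.001,"y":0,"z":0.012,"wx":0,"wy":0,"wz":0},{"x":0.001,"y":0,"z":0.012,"wx":0,"wy":0,"wz":0}]'
python3 - <<'E'
from h import *
row([0,0,0],np.eye(3)); wrist('w10'); g=C['w10']['im'].max(2).astype(int)
for v in range(190,262,4): print(v,"".join("%d"%min(9,g[v:v+2,u:u+2].mean()//26) for u in range(230,420,3)))
E
```

```text
time: 14.63
position: [0.6564, 0.0003, 0.2248]
tool_rot: [-1.191, 2.3, -0.446]
ft_force: [0.2, 0.1, -0.1]
grip_width: 0.374
grip_force: 0.0
time: 14.97
position: [0.6625, -0.0013, 0.2131]
tool_rot: [-1.186, 2.305, -0.443]
ft_force: [-0.4, 1.2, -0.2]
grip_width: 0.651
grip_force: 0.0
tcp [ 0.6625 -0.0013  0.2131] -> [0.     0.     0.0187] d mm [ 380.2  532.8 -219.6] w deg [  67.93 -132.06   25.38] t 14.97 j [ 0.21 -0.11 -0.3   2.01  0.13  0.63  2.34] F [-0.4  1.2 -0.2] w 56.6 gf 0.0
190 3467777777766666557777664467777777744667777754444333334466545566
194 6677777777777777777777766337776777445677777774443333334654666556
198 6677777777777777777777776634444444446777777776433334544677766656
202 6677777777777777777777777664323334466777777777556665477777766666
206 5777777777777777777777774470000000663777777777765467777777766667
210 5777777777777777777777764630000000164677777777777777777777766667
214 6644444444444444444444446200000000025444444444444444445555576667
218 6444444444444444444444452000000000001644444444444444444444446667
222 4444444444444444444444440000000000000344444444444444444444444566
226 6666666666666666676666720000017700000076666677777777777777777657
230 6667777777777763444444410000017700000067777777777322323222266655
234 5667777777777744444444400000017600000067777777776333333333345555
238 4567777500677744555544400000017700000067777777776330004333335556
242 4446777000000655555554420000027700000177777777770000002333345556
246 4445671000000575565554441000027600000577777777770000000333355566
250 4455530000000477555554445300027600024367777777760000000034555566
254 4555400000000377777676447630100000176437777777760000000035555666
258 5554000000000277777774466730000000176644777777760000000002556666
```

```bash

python3 -m handwheel '[{"x":0,"y":0,"z":0.004,"wx":0,"wy":0,"wz":0},{"x":0,"y":0,"z":0.008,"wx":0,"wy":0,"wz":0},{"x":0,"y":0,"z":0.012,"wx":0,"wy":0,"wz":0},{"x":0,"y":0,"z":0.012,"wx":0,"wy":0,"wz":0}]'
python3 -m handwheel '[{"x":0,"y":0,"z":0,"wx":0,"wy":0,"wz":0},{"x":0,"y":0,"z":0,"wx":0,"wy":0,"wz":0},{"x":0,"y":0,"z":0,"wx":0,"wy":0,"wz":0},{"x":0,"y":0,"z":0,"wx":0,"wy":0,"wz":0},{"x":0,"y":0,"z":0,"wx":0,"wy":0,"wz":0},{"x":0,"y":0,"z":0,"wx":0,"wy":0,"wz":0},{"x":0,"y":0,"z":0,"wx":0,"wy":0,"wz":0},{"x":0,"y":0,"z":0,"wx":0,"wy":0,"wz":0},{"x":0,"y":0,"z":0,"wx":0,"wy":0,"wz":0},{"x":0,"y":0,"z":0,"wx":0,"wy":0,"wz":0}]' 0.0 30
python3 -c "
from h import *
row([0,0,0],np.eye(3))"
```

```text
time: 15.35
position: [0.6695, -0.0019, 0.2037]
tool_rot: [-1.186, 2.304, -0.443]
ft_force: [0.1, -0.0, 0.0]
grip_width: 0.691
grip_force: 0.0
time: 16.18
position: [0.6692, -0.0015, 0.2046]
tool_rot: [-1.187, 2.303, -0.444]
ft_force: [-3.8, -0.1, 1.6]
grip_width: 0.155
grip_force: 30.0
tcp [ 0.6692 -0.0015  0.2046] -> [0.     0.     0.0187] d mm [ 380.1  533.3 -231.1] w deg [  67.98 -131.97   25.42] t 16.18 j [ 0.21 -0.09 -0.3   2.01  0.15  0.61  2.33] F [-3.8 -0.1  1.6] w 13.5 gf 30.0
```

The knob is gripped (13.5 mm, 30 N). First click.

```bash

python3 -m handwheel '[{"x":0,"y":0,"z":0,"wx":0,"wy":0,"wz":6},{"x":0,"y":0,"z":0,"wx":0,"wy":0,"wz":12},{"x":0,"y":0,"z":0,"wx":0,"wy":0,"wz":18},{"x":0,"y":0,"z":0,"wx":0,"wy":0,"wz":24},{"x":0,"y":0,"z":0,"wx":0,"wy":0,"wz":30},{"x":0,"y":0,"z":0,"wx":0,"wy":0,"wz":36},{"x":0,"y":0,"z":0,"wx":0,"wy":0,"wz":42},{"x":0,"y":0,"z":0,"wx":0,"wy":0,"wz":48},{"x":0,"y":0,"z":0,"wx":0,"wy":0,"wz":54},{"x":0,"y":0,"z":0,"wx":0,"wy":0,"wz":60}]'
python3 -m handwheel '[{"x":0,"y":0,"z":0,"wx":0,"wy":0,"wz":0},{"x":0,"y":0,"z":0,"wx":0,"wy":0,"wz":0},{"x":0,"y":0,"z":0,"wx":0,"wy":0,"wz":0},{"x":0,"y":0,"z":0,"wx":0,"wy":0,"wz":0},{"x":0,"y":0,"z":0,"wx":0,"wy":0,"wz":0},{"x":0,"y":0,"z":0,"wx":0,"wy":0,"wz":0}]'
python3 - <<'E'
from h import *; from bench import ctrl
s=ctrl.get_state(); Z=R.from_rotvec(s['tool_rot']).as_matrix()[:,2]; print("Mz",np.dot(s['torque'],Z)); row([0,0,0],np.eye(3)); wrist('w11')
for n in ("scene","top"): np.save(f"{n}11.npy",ctrl.get_image(n)["image"])
S=np.load("scene11.npy"); 
# praline pixel colours at first-seen scene positions
for nm,(u,v) in dict(dark=(210,117),caramel=(160,137),red=(219,183),cream=(304,212),milk=(327,175)).items():
    a,b=ms(u,v).round().astype(int); print(nm,(a,b),C['scene']['im'][b-1:b+2,a-1:a+2].mean((0,1)).round(),S[b-1:b+2,a-1:a+2].mean((0,1)).round())
E
```

```text
time: 17.02
position: [0.669, -0.0007, 0.2044]
tool_rot: [0.127, 2.527, -0.036]
ft_force: [-4.3, 2.5, 1.9]
grip_width: 0.157
grip_force: 30.0
time: 17.52
position: [0.6689, -0.0006, 0.2043]
tool_rot: [0.12, 2.527, -0.038]
ft_force: [-4.9, 2.0, 1.7]
grip_width: 0.153
grip_force: 30.0
Mz 0.10749774205391371
tcp [ 6.689e-01 -6.000e-04  2.043e-01] -> [0.     0.     0.0187] d mm [ 651.7  -62.9 -230.8] w deg [  -6.89 -144.79    2.16] t 17.52 j [ 0.29 -0.09 -0.37  2.01  0.14  0.61  1.29] F [-4.9  2.   1.7] w 13.3 gf 30.0
dark (np.int64(343), np.int64(222)) [79. 73. 70.] [149. 147. 120.]
caramel (np.int64(329), np.int64(228)) [141. 140. 115.] [143. 103.  74.]
red (np.int64(346), np.int64(241)) [124.  80.  86.] [150. 157. 157.]
cream (np.int64(369), np.int64(249)) [143. 149. 149.] [95. 85. 81.]
milk (np.int64(376), np.int64(239)) [94. 82. 75.] [128. 132. 133.]
```

The scene numbers show every praline moved one pocket on (caramel, cream and milk each now match the next position, and the milk pocket is empty). Second click.

```bash

python3 -m handwheel '[{"x":0,"y":0,"z":0,"wx":0,"wy":0,"wz":6},{"x":0,"y":0,"z":0,"wx":0,"wy":0,"wz":12},{"x":0,"y":0,"z":0,"wx":0,"wy":0,"wz":18},{"x":0,"y":0,"z":0,"wx":0,"wy":0,"wz":24},{"x":0,"y":0,"z":0,"wx":0,"wy":0,"wz":30},{"x":0,"y":0,"z":0,"wx":0,"wy":0,"wz":36},{"x":0,"y":0,"z":0,"wx":0,"wy":0,"wz":42},{"x":0,"y":0,"z":0,"wx":0,"wy":0,"wz":48},{"x":0,"y":0,"z":0,"wx":0,"wy":0,"wz":54},{"x":0,"y":0,"z":0,"wx":0,"wy":0,"wz":60}]'
python3 -m handwheel '[{"x":0,"y":0,"z":0,"wx":0,"wy":0,"wz":0},{"x":0,"y":0,"z":0,"wx":0,"wy":0,"wz":0},{"x":0,"y":0,"z":0,"wx":0,"wy":0,"wz":0},{"x":0,"y":0,"z":0,"wx":0,"wy":0,"wz":0},{"x":0,"y":0,"z":0,"wx":0,"wy":0,"wz":0},{"x":0,"y":0,"z":0,"wx":0,"wy":0,"wz":0}]'
python3 -m handwheel '[{"x":0,"y":0,"z":0,"wx":0,"wy":0,"wz":0},{"x":0,"y":0,"z":0,"wx":0,"wy":0,"wz":0},{"x":0,"y":0,"z":0,"wx":0,"wy":0,"wz":0},{"x":0,"y":0,"z":0,"wx":0,"wy":0,"wz":0},{"x":0,"y":0,"z":0,"wx":0,"wy":0,"wz":0},{"x":0,"y":0,"z":0,"wx":0,"wy":0,"wz":0}]' 0.06
python3 -m handwheel '[{"x":0,"y":0,"z":-0.02,"wx":0,"wy":0,"wz":0},{"x":0,"y":0,"z":-0.04,"wx":0,"wy":0,"wz":0},{"x":0,"y":0,"z":-0.07,"wx":0,"wy":0,"wz":0},{"x":0,"y":0,"z":-0.10,"wx":0,"wy":0,"wz":0},{"x":0,"y":0,"z":-0.10,"wx":0,"wy":0,"wz":0}]'
python3 - <<'E'
from h import *; from bench import ctrl
row([0,0,0],np.eye(3)); wrist('w12')
for n in ("scene","top"): np.save(f"{n}12.npy",ctrl.get_image(n)["image"])
S=np.load("scene12.npy"); 
for nm,(u,v) in dict(dark=(210,117),caramel=(160,137),red=(219,183),cream=(304,212),milk=(327,175)).items():
    a,b=ms(u,v).round().astype(int); print(nm,(a,b),C['scene']['im'][b-1:b+2,a-1:a+2].mean((0,1)).round(),S[b-1:b+2,a-1:a+2].mean((0,1)).round())
g=C['w12']['im'].max(2).astype(int)
for v in range(130,262,4): print(v,"".join("%d"%min(9,g[v:v+2,u:u+2].mean()//26) for u in range(230,420,3)))
E
```

```text
time: 18.5
position: [0.6694, 0.0001, 0.2046]
tool_rot: [1.395, 2.161, 0.376]
ft_force: [-2.4, 3.9, 0.4]
grip_width: 0.156
grip_force: 30.0
time: 19.0
position: [0.6694, 0.0001, 0.2047]
tool_rot: [1.386, 2.166, 0.373]
ft_force: [-2.8, 4.6, 0.6]
grip_width: 0.158
grip_force: 30.0
time: 19.5
position: [0.6697, -0.0023, 0.205]
tool_rot: [1.391, 2.162, 0.372]
ft_force: [0.2, 0.4, -0.1]
grip_width: 0.529
grip_force: 0.0
time: 19.92
position: [0.6133, 0.0042, 0.2941]
tool_rot: [1.385, 2.154, 0.377]
ft_force: [0.9, 1.5, 1.0]
grip_width: 0.686
grip_force: 0.0
tcp [0.6133 0.0042 0.2941] -> [0.     0.     0.0187] d mm [ 273.9 -599.5 -132.8] w deg [ -79.35 -123.44  -21.62] t 19.92 j [ 0.34 -0.29 -0.39  1.99 -0.02  0.8   0.37] F [0.9 1.5 1. ] w 59.7 gf 0.0
dark (np.int64(343), np.int64(222)) [79. 73. 70.] [128.  78.  83.]
caramel (np.int64(329), np.int64(228)) [141. 140. 115.] [142. 102.  75.]
red (np.int64(346), np.int64(241)) [124.  80.  86.] [102.  90.  83.]
cream (np.int64(369), np.int64(249)) [143. 149. 149.] [143. 109.  88.]
milk (np.int64(376), np.int64(239)) [94. 82. 75.] [126. 130. 131.
[... 1578 characters left out ...]
4444444444
222 5555555566566667777736777710000477766577777655455422234444444444
226 5555555556655666677466777777777777676657765554554222344444444444
230 5555555555665555665567767777767777777656555444542222444444444444
234 5555555555566555555666777777776677776665555566322224444444444444
238 5555554005556665556556565666665555555556556653222244001444444444
242 5555550000004556665555556666655555545555665532222000000344444444
246 5555500000003555566665555556555555455566555422222000000044444444
250 5555300000002555555566666665555556666555555222224000000004444444
254 5555000000002555555555555566666555555555552222244000000001444444
258 5540000000001555555555555555554545555555532222444000000000144444
```

The knob is on its second click: red now sits where dark started, milk where red was, and the bar is aligned after 120°. I'll retreat to where the wrist camera can look into the cup.

```bash
cat > v.py <<'E'
from k2 import TR; from plank import *
import sys
C_K=np.load('w9.npz')['K']
H=np.array([[0,-.955,-.296,.08],[1,0,0,0],[0,-.296,.955,-.199],[0,0,0,1]])
cupc=np.array([.6427,.0005,.03])
for g,t,ph in (([.50,0,.30],10,-45),([.50,0,.25],20,0),([.50,0,.25],25,0),([.52,0,.25],25,0),([.50,0,.2],15,0)):
    Rt=TR(t,ph); T=np.eye(4);T[:3,:3]=Rt;T[:3,3]=np.array(g)+Rt[:,2]*.0187; c=np.linalg.inv(T@H)@np.r_[cupc,1]; uv=C_K@c[:3]; print('view',g,t,ph,(uv[:2]/uv[2]).round(),[round(float(x),2) for x in ik(g,Rt,6)[:2]],(T@H)[:3,3].round(2)); row(g,Rt)
E
python3 v.py | tail -10
```

```text
view [0.5, 0, 0.3] 10 -45 [372. 194.] [0.0, 0.14] [0.42 0.07 0.47]
tcp [0.6122 0.0036 0.2868] -> [ 5.032e-01 -3.000e-04  2.816e-01] d mm [ 33.3 -86.3 -58. ] w deg [ 20.09  15.32 -14.47] t 20.07 j [ 0.34 -0.28 -0.39  1.99 -0.01  0.8   0.37] F [ 0.2  0.8 -0.7] w 60.4 gf 0.0
view [0.5, 0, 0.25] 20 0 [332. 203.] [0.0, 0.01] [0.36 0.01 0.39]
tcp [0.6122 0.0036 0.2868] -> [ 0.5064 -0.0006  0.2324] d mm [  46.2 -108.6  -16.1] w deg [  8.04  13.72 -59.36] t 20.07 j [ 0.34 -0.28 -0.39  1.99 -0.01  0.8   0.37] F [ 0.2  0.8 -0.7] w 60.4 gf 0.0
view [0.5, 0, 0.25] 25 0 [332. 187.] [13.33, 0.0] [0.35 0.02 0.38]
tcp [0.6122 0.0036 0.2868] -> [ 0.5079 -0.0008  0.2331] d mm [  45.4 -107.2  -15.7] w deg [  5.44   9.18 -59.57] t 20.07 j [ 0.34 -0.28 -0.39  1.99 -0.01  0.8   0.37] F [ 0.2  0.8 -0.7] w 60.4 gf 0.0
view [0.52, 0, 0.25] 25 0 [331. 176.] [3.11, 0.0] [0.37 0.02 0.38]
tcp [0.6122 0.0036 0.2868] -> [ 0.5279 -0.0008  0.2331] d mm [ 38.9 -92.2  -4.2] w deg [  5.44   9.18 -59.57] t 20.07 j [ 0.34 -0.28 -0.39  1.99 -0.01  0.8   0.37] F [ 0.2  0.8 -0.7] w 60.4 gf 0.0
view [0.5, 0, 0.2] 15 0 [333. 242.] [0.0, 0.1] [0.38 0.01 0.35]
tcp [0.6122 0.0036 0.2868] -> [ 5.048e-01 -5.000e-04  1.819e-01] d mm [  61.4 -134.9   24.3] w deg [ 10.65  18.25 -59.08] t 20.07 j [ 0.34 -0.28 -0.39  1.99 -0.01  0.8   0.37] F [ 0.2  0.8 -0.7] w 60.4 gf 0.0
```

```bash

python3 -m handwheel '[{"x":0.005,"y":-0.015,"z":-0.025,"wx":5,"wy":4,"wz":-4},{"x":0.012,"y":-0.035,"z":-0.045,"wx":10,"wy":8,"wz":-8},{"x":0.022,"y":-0.06,"z":-0.055,"wx":14,"wy":11,"wz":-11},{"x":0.033,"y":-0.086,"z":-0.058,"wx":20,"wy":15,"wz":-14.5},{"x":0.033,"y":-0.086,"z":-0.058,"wx":20,"wy":15,"wz":-14.5},{"x":0.033,"y":-0.086,"z":-0.058,"wx":20,"wy":15,"wz":-14.5},{"x":0.033,"y":-0.086,"z":-0.058,"wx":20,"wy":15,"wz":-14.5}]'
python3 - <<'E'
from h import *; from bench import ctrl
row([0,0,0],np.eye(3)); wrist('w13'); im=C['w13']['im']; c=[.6427,.0005]
th=np.linspace(0,6.28,9)[:,None]
rim=proj('w13',np.r_[c,.046]+.0305*np.c_[np.cos(th),np.sin(th),0*th]); print(rim.round().tolist())
cu,cv=rim.mean(0).astype(int)
for v in range(cv-40,cv+44,3): print(v,"".join("%d"%min(9,im[v,u].max()//26) for u in range(cu-60,cu+60,2)), " ".join(str(tuple(im[v,u])).replace("np.uint8","") for u in range(cu-20,cu+21,10)))
E
```

```text
time: 20.65
position: [0.5043, -0.0001, 0.2804]
tool_rot: [1.276, 2.683, 0.086]
ft_force: [0.0, 0.6, -0.8]
grip_width: 0.69
grip_force: 0.0
tcp [ 5.043e-01 -1.000e-04  2.804e-01] -> [0.     0.     0.0187] d mm [ 345.8 -418.2  168.5] w deg [ -73.14 -153.73   -4.95] t 20.65 j [ 0.29 -0.17 -0.32  1.79 -0.03  1.33  0.66] F [ 0.   0.6 -0.8] w 60.1 gf 0.0
[[389.0, 210.0], [395.0, 196.0], [389.0, 183.0], [374.0, 180.0], [360.0, 187.0], [354.0, 202.0], [361.0, 214.0], [375.0, 217.0], [389.0, 210.0]]
159 555555555555555555555555555555555555555555555555555555545555 ((123), (127), (136)) ((124), (129), (137)) ((120), (125), (134)) ((126), (129), (138)) ((120), (126), (134))
162 555555555555555555555555555555555555555555555555555555555555 ((121), (125), (134)) ((123), (128), (135)) ((120), (125), (132)) ((122), (127), (136)) ((120), (125), (133))
165 555555555555555555555555555555555555555555555554555545555555 ((121), (127), (135)) ((122), (126), (135)) ((121), (126), (135)) ((120), (124), (132)) ((121), (126), (135))
168 555555555555555555555555555555555555555555555555555545555555 ((123), (130)
[... 3458 characters left out ...]
 ((107), (67), (67))
231 555555555555555555555555555522454454444444444344347766677777 ((124), (129), (137)) ((121), (127), (135)) ((117), (122), (127)) ((121), (88), (87)) ((104), (66), (64))
234 555555555555555555555555552245555444443444443434443676677777 ((118), (123), (131)) ((124), (129), (138)) ((123), (129), (137)) ((114), (68), (65)) ((106), (67), (66))
237 555555555555555555555555423555776534123444444444444356676777 ((121), (126), (135)) ((63), (63), (60)) ((172), (183), (179)) ((112), (65), (64)) ((106), (67), (66))
240 555555555555555555555542355467500001000144344443434776667777 ((122), (127), (136)) ((120), (125), (130)) ((136), (147), (144)) ((37), (22), (23)) ((110), (69), (67))
```

The cup holds the dark and the caramel praline, both inside its rim, and the gripper is clear. Handing in.

```bash
python3 -c "
from bench import ctrl
print(ctrl.close_job())"
```

```text
the job is handed in; nothing more can be done
None
```

The cup stands upright under the outlet holding the first two pralines (dark and caramel), the knob rests on its second click with the other three still in the drum, and the job was handed in at about 21 s; no verdict came back.

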